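# Clamp the cake-mould frame to the slotted board

## Task

Clamp the cake-mould frame to the slotted board with the hammer-head bolt from the white stand: lower its head lengthwise into the board's slot, turn the bolt clockwise a quarter turn until it stops with the head square under the slot's lips, and slide it along the slot right home into the notch of the frame's lug. Then screw its bar nut down clockwise until it is firmly tight on the lug, and let go. Leave the frame in its place against the stops and do not disturb the other things on the table.

Things in the scene. Friction and masses are not known exactly. Their poses are not given: they have to be found in the camera images.
- board: Fixed aluminium board on the table, 270 (x) x 320 (y) mm, 27 mm thick; origin on the table, 115 mm from its -x edge, midway in y. A T-slot runs along y at board x = -70 mm: mouth 24 mm wide, lips 10 mm thick, under them a cavity 46 mm wide, 13 mm high, its floor 4 mm above the origin. Steel stops 12 mm high on its +x edge and +y end locate the frame.
- entry (a point): Point on the slot's centre line, level with the board's top, 90 mm to -y of the board's origin, where the slot is free above and the head can be lowered in; axes as the board's. The slot runs along its y.
- frame: Loose steel cake-mould frame (0.95 kg) on the board, against the stops, axes along the board's: tray of eight cells, 127 (x) x 225 (y) x 22 mm high, origin under the tray's centre. From its -x side a flat lug, 10 mm thick, 85 mm wide, reaches over the slot. Along the slot the lug has a notch 18 mm wide, 50 mm deep, open towards -y.
- notch (a point): Where the bolt's axis is when its shank is home against the closed end of the notch, level with the lug's top (37 mm above the table); axes as the frame's. About 103 mm along the slot (+y) from the entry point.
- tang (a point): Centre of the bolt's square top, by which it is carried and turned: 14 x 14 mm, 32 mm high, flats along the bolt's x and y; z up. Steel bolt 98 mm high, 0.27 kg with its nut, standing head down in a pocket 30 mm deep of a fixed white stand (100 x 75 x 40 mm): lift it 35 mm to clear. Below the tang a 14 mm round shank carries the nut.
- head (a point): Centre of the bolt's hammer head, on its axis 77 mm below the tang's centre, 5 mm above the bolt's foot: 44 (bolt's x) x 21 (y) x 10 mm thick. Two opposite corners are cut away: in the slot's cavity it turns clockwise, seen from above, from lengthwise to square and stops some 6 degrees beyond; anticlockwise it jams at about 45 degrees.
- nut: Aluminium bar nut on the bolt's shank: grip bar 62 (nut's x) x 24 (y) x 20 mm high over a round flange 36 mm across, 7 mm thick. Origin on the axis at the flange's underside; the bar's middle is 17 mm, the nut's top 27 mm above it. With the bolt's foot on the slot's floor the flange starts 1 to 3 mm clear above the lug.
- nut_bar (a point): Middle of the nut's grip bar; x along the bar. Thread: a clockwise turn seen from above brings the nut 20 mm down the bolt (3.2 mm per rad), with light drag. Tight, its flange is 30 mm above the bolt's foot, against 34 to 36 mm at the start; with some squeeze that takes 1.4 to 2.4 rad. Once tight, resistance rises steeply; it does not work loose.
- bowl: Steel bowl 120 mm wide, 55 mm high; a bystander, to be left alone. Origin under its centre.
- cutter: Steel ring cutter 64 mm wide, 30 mm high; a bystander, to be left alone. Origin under its centre.
- cutter_big: Steel ring cutter 84 mm wide, 30 mm high; a bystander, to be left alone. Origin under its centre.
- spatula: Spatula lying flat at the far right; a bystander, to be left alone. Origin under its centre.
- sanitiser: Clear bottle 150 mm high; a bystander, to be left alone. Origin under its centre.
- press: Wooden dough press block 55 x 45 x 35 mm; a bystander, to be left alone. Origin under its centre.
Things that resemble listed ones, but are neither listed nor needed, are in the scene too. Leave any purple or turquoise look-alike of the part that bears tang alone.

How it is judged:
On the way, in this order (a step that is already met when the one before it is completed fails the run):
1. the bolt's head is down in the slot, below the lips (z of head in the frame of board between 0.003 and 0.0165 m and x of head in the frame of board between -0.075 and -0.065 m and y of head in the frame of board between -0.16 and 0.16 m and angle between head's own z axis and vertical below 0.12 rad), for 0.1 s.
2. the head is square under the lips and the shank is home in the notch (all of step 1 and angle between the x axis of head and the y axis of board, either way round above 1.27 rad and horizontal distance between head and notch below 0.007 m), for 0.2 s.
At the end, for the whole second after the job is handed in: Bolt upright, its head under the lips and square to the slot within 17 degrees, its axis within 7 mm of the notch's home point; nut pressing on the frame with over 20 N; the notch within 10 mm of where it started; at rest (all of step 2 and contact force between nut and frame above 20 N and distance of notch from where it was at the start of the episode below 0.01 m and linear speed of nut below 0.01 m/s); the robot touches nothing.
It fails at once if another thing on the table is pushed away by more than 30 mm or the frame by more than 25 mm (distance of any of bowl, cutter, cutter_big, spatula, sanitiser, press from where it was at the start of the episode above 0.03 m or distance of notch from where it was at the start of the episode above 0.025 m).
It also fails if it takes over 72 s, if anything falls off the work surface, if the arm or the gripper's body presses on something with over 40 N, if the wrist force passes 120 N, or if a joint passes its speed limit or range.

## Robot

A 6-joint arm with a two-finger parallel gripper is mounted at the origin on the work surface. World frame = base frame: x ahead of the robot, y to its left, z up, the work surface at z = 0. Lengths are in m, angles in rad, forces in N, time in s.
With the tool pointing down it reaches from about 0.35 to 0.975 m from the base axis. Payload 7.1 kg.
Tool frame: the origin (TCP) lies midway between the tips of the shut fingers; the grasp point (between the pads) lies env.grip_point_offset behind it (env.grip_point_offset is the distance from the TCP to the grasp point, in m); z points along the fingers, x is the direction in which the jaws open and shut, and the axes are right-handed (so a half turn about z gives the same grasp; the last joint's range is limited). The gripper opens to 88 mm and grips with 3 to 60 N. Pads are 20 mm wide; open, the fingers measure 115 mm over their backs; the gripper's body (75 mm by 178 mm) begins 61 mm behind the grasp point.
Start: joints at [1.095, 0.423, 1.63, -0, 1.089, -0.019], TCP at [0.276, 0.561, 0.223] pointing down, gripper open.
Joint ranges: [-3, 3], [-0.9, 2.11], [0.09, 2.58], [-1.31, 4.45], [0.11, 2.69], [-2.54, 2.54]. Speed limits (rad/s): [2.39, 2.39, 3.01, 3.14, 3.14, 3.14].

## Interface

Orientations are given as [roll, pitch, yaw] about the fixed x, y, z axes, in that order (R = Rz(yaw) Ry(pitch) Rx(roll)).
In Python, from bench import env gives the robot as it stands. The module is installed in compiled form; this text tells all that it offers.
- The arm moves only by the shell command python3 -m jog 'ROWS' [FORCE]. ROWS is JSON, a list of rows, each a list of 3 entries, a list of its own where there are three numbers: the finger opening in m, from 0 to 0.0878, then the shift along the tool's x, y, z in m, then the turn, a rotation vector about the tool's x, y, z in degrees. A call has 1 to 12 rows; each row is the pose to reach, as a shift and turn from the pose commanded when the call began, along the tool's axes at that moment; what a row does not reach only later rows make up. A row lasts 1/10 s, in which the tool goes at most 50 mm and 8.59 degrees, less where a joint would pass 70% of its speed; a pose out of reach is approached as far as the arm can. A call with a gripper value outside its range is refused whole. The fingers move at their own pace and stop on an object; FORCE is the grip in N (left out, the last holds). Time passes only in rows, so rows that repeat a pose let the fingers close. It gives the time, the measured TCP pose, the force and the opening at its end, in the units of the state.
- env.state(): the state, without advancing time (a new reading comes with each control period).
- env.capture(name): name is "scene" or "top" or "wrist"; returns (picture, depth): 420x560x3 uint8, blue, green, red; 420x560 float32, m along the optical axis (not along the pixel's ray), 0 where there is no reading.
- env.camera_params(name): a dict with "mtx" (3x3 intrinsics, pixels), "view" (4x4, takes a point from world to camera coordinates). Camera axes: x right, y up, looking along -z (the intrinsics and any distortion apply to the point x, -y, -z); pixel columns grow to the right and rows downward; lengths in m; the calibration is good to about 2 mm. The wrist camera is an equidistant fisheye: a pixel r from the principal point sees the ray r / f radians off the axis. A picture is of the moment at which its call begins: read the wrist's pose just before it. camera_params takes no time and is no camera call; for the wrist camera it gives the pose at the moment of the call.
- env.close_job(): hands the job in, once; it reports no verdict.
Trained networks look in the newest picture that a camera, given by its name, has taken for a name from the list of things; names that differ only in an ending like _2 or _b are one class to them, and where a whole thing is asked for, a point or a joint stands for the part that bears it (a point fixed in the world has none). Each returns a list of dicts, best first, with "score" (0 to 1); they miss things now and then, are a little off and sometimes report something else, mostly with a low value. They report only what shows in the picture. A call takes as long as a camera call. They do not tell look-alikes from the thing itself.
- env.boxes_of(camera, thing): "bbox" ([left, top, right, bottom] in pixels, round what is visible of it).
- env.pinpoint(camera, thing): "uv" ([column, row] in pixels: a listed point, or the origin of a listed thing).
The state is a dict: "time_s": time; "joints": joint angles; "dq": joint speeds; "joint_efforts": joint torques, N m; "ee_pos": TCP position; "eef_rot": TCP orientation; "force": force on the tool from outside, world axes, zero at the start; "torque": the same for the moment, N m; "opening": finger opening in m.
Only numpy, scipy, OpenCV 4.12 (cv2) and the standard library are available. Lean on these libraries where they do the work, as an engineer would, in place of code of your own. Each camera call takes 0.05 s, during which the arm holds its last target.

## Working session

There is one attempt and no reset: what is moved stays moved. The work goes in short steps, Python scripts to look and compute and a shell command to move; the robot and the scene stay as the last step left them, time stands still between calls to the robot, and variables do not carry over. Pictures are saved under pics/ and viewed, and the job is handed in when it is done.

```bash
mkdir -p pics; ls; python3 - <<'E'
from bench import env
import cv2
s=env.state(); print(s, env.grip_point_offset)
for n in("scene","top","wrist"):
    p,d=env.capture(n); cv2.imwrite(f"pics/{n}0.png",p)
    c=env.camera_params(n); print(n,c)
E
```

```text
pics
{'time_s': 0.0, 'joints': array([ 1.09501106e+00,  4.23832419e-01,  1.63068362e+00,  3.82491007e-05,
        1.08863652e+00, -1.90058609e-02]), 'dq': array([ 1.01311066e-04,  4.78009658e-05, -6.72510377e-04,  9.64018013e-04,
        2.25402686e-03, -6.14959359e-04]), 'joint_efforts': array([-3.22026935e-04, -5.44623756e+01, -2.73675835e+01,  6.43165922e-02,
        2.26949737e-02, -1.61694770e-04]), 'ee_pos': array([0.27537394, 0.56043456, 0.22190948]), 'eef_rot': array([-3.14152915e+00,  1.55898139e-03,  1.11399921e+00]), 'force': array([-0.01809774,  0.30473557, -0.33415742]), 'torque': array([ 0.01102588, -0.05162452, -0.05149727]), 'opening': 0.08773728235281922} 0.0187
scene {'mtx': array([[461.78446353,   0.        , 285.336175  ],
       [  0.        , 461.78446353, 209.96357216],
       [  0.        ,   0.        ,   1.        ]]), 'view': array([[-0.30900456,  0.95102321,  0.00842825,  0.16883855],
       [-0.50197938, -0.17061634,  0.8478837 ,  0.16351806],
       [ 0.80779508,  0.25776912,  0.53011526, -1.78096125],
       [ 0.        ,  0.        ,  0.        ,  1.  
[... 250 characters left out ...]
    [ 0.98429455,  0.02221987,  0.17513001, -0.47506106],
       [-0.1755779 ,  0.02011262,  0.98426007, -1.24188356],
       [ 0.        ,  0.        ,  0.        ,  1.        ]])}
wrist {'mtx': array([[325.1922621 ,   0.        , 278.60441344],
       [  0.        , 325.1922621 , 205.4225461 ],
       [  0.        ,   0.        ,   1.        ]]), 'view': array([[ 4.41807144e-01,  8.97109637e-01, -8.64722223e-04,
        -6.24175423e-01],
       [-8.61473228e-01,  4.23987609e-01, -2.79460884e-01,
         3.24365584e-02],
       [-2.50340421e-01,  1.24212750e-01,  9.60156689e-01,
        -3.89730175e-01],
       [ 0.00000000e+00,  0.00000000e+00,  0.00000000e+00,
         1.00000000e+00]])}
```

View pics/scene0.png

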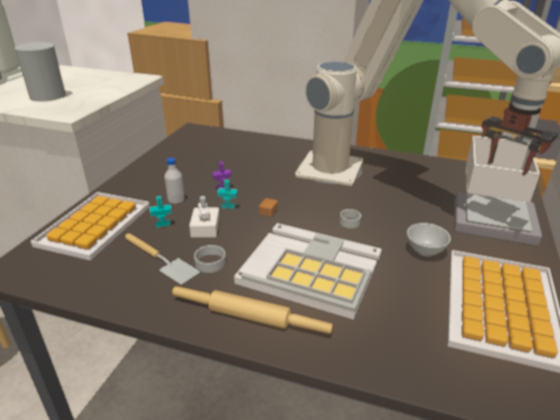

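View pics/top0.png

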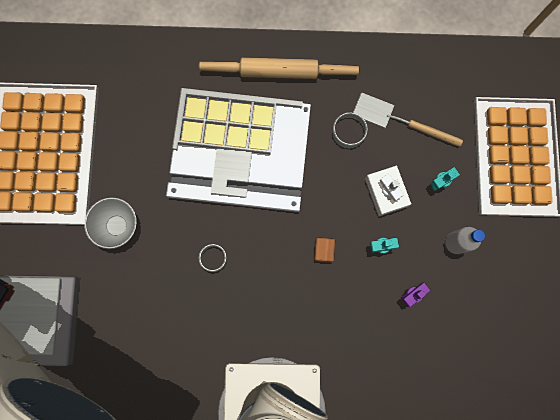

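View pics/wrist0.png

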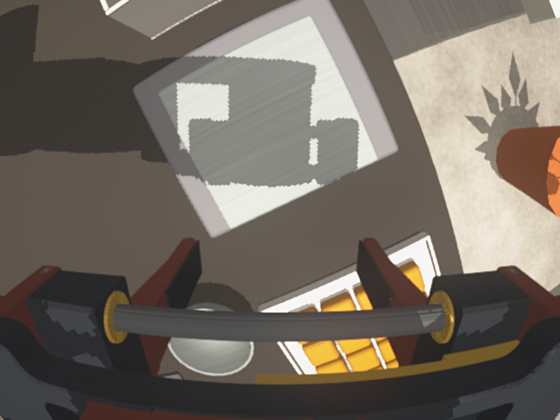

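The top picture shows four candidates for the bolt: steel one in the white stand at (388,190), turquoise at (445,180) and (384,245), and purple at (415,294). By the description I choose the one in the white stand. I'll check it in a close crop and measure.

```bash
cat > h.py <<'E'
from bench import env
import numpy as np, cv2
def ray(cam,u,v,c=None):
    c=c or env.camera_params(cam); K=c["mtx"];V=c["view"]
    x=(u-K[0,2])/K[0,0]; y=(v-K[1,2])/K[1,1]
    d=np.array([x,-y,-1.]) 
    if cam=="wrist":
        r=np.hypot(x,y); s=np.sin(r)/r if r>0 else 1; d=np.array([x*s,-y*s,-np.cos(r)])
    R=V[:3,:3]; o=-R.T@V[:3,3]; return o,R.T@d
def atz(cam,u,v,z,c=None):
    o,d=ray(cam,u,v,c); return o+d*(z-o[2])/d[2]
def proj(cam,P,c=None):
    c=c or env.camera_params(cam);K=c["mtx"];V=c["view"]
    p=V[:3,:3]@np.asarray(P)+V[:3,3]; x,y,z=p[0],-p[1],-p[2]
    if cam=="wrist":
        r=np.hypot(x,y); t=np.arctan2(r,z); return np.array([K[0,2]+K[0,0]*t*x/r,K[1,2]+K[1,1]*t*y/r])
    return np.array([K[0,2]+K[0,0]*x/z,K[1,2]+K[1,1]*y/z])
def bydepth(cam,u,v,D):
    o,d=ray(cam,u,v); z=D[int(round(v)),int(round(u))]
    return o+d*z
E
python3 - <<'E'
from h import *
p,D=env.capture("top"); np.save("topD.npy",D); 
cv2.imwrite("pics/c1.png",cv2.resize(p[150:230,340:480],None,fx=5.7,fy=5.7,interpolation=cv2.INTER_CUBIC))
cv2.imwrite("pics/c2.png",cv2.resize(p[80:220,150:320],None,fx=4.2,fy=4.2,interpolation=cv2.INTER_CUBIC))
Z={"board":0,"entry":.027,"frame":.027,"notch":.037,"tang":.092,"head":.015,"nut":.05,"nut_bar":.065,"bowl":0,"cutter":0,"cutter_big":0,"press":0,"sanitiser":0,"spatula":0}
for t,z in Z.items():
    for r in env.pinpoint("top",t)[:4]:
        u,v=r["uv"]; print(t,round(r["score"],2),np.round(r["uv"],1),atz("top",u,v,z).round(4),"depth",bydepth("top",u,v,D).round(3))
p,D=env.capture("scene")
cv2.imwrite("pics/c3.png",cv2.resize(p[180:250,170:250],None,fx=7,fy=7,interpolation=cv2.INTER_CUBIC))
for t in ("tang","nut_bar","notch","entry"):
    for r in env.pinpoint("scene",t)[:4]:
        u,v=r["uv"]; print(t,round(r["score"],2),np.round(r["uv"],1),atz("scene",u,v,Z[t]).round(4),"depth",bydepth("scene",u,v,D).round(3))
E
```

```text
board 0.7 [239.4 160.7] [0.5937 0.0935 0.    ] depth [0.584 0.091 0.036]
entry 0.85 [270.5 186.1] [0.5253 0.0149 0.027 ] depth [0.53  0.015 0.006]
entry 0.27 [391.5 189.2] [ 0.5245 -0.2784  0.027 ] depth [ 0.513 -0.266  0.081]
frame 0.57 [224.5 126.7] [0.6718 0.1311 0.027 ] depth [0.668 0.13  0.038]
notch 0.72 [228.1 181.5] [0.532  0.1165 0.037 ] depth [0.54  0.119 0.003]
tang 0.86 [392.9 184.3] [ 0.5222 -0.2672  0.092 ] depth [ 0.518 -0.263  0.109]
tang 0.84 [387.9 244.4] [ 0.383  -0.2535  0.092 ] depth [ 0.382 -0.253  0.096]
tang 0.82 [418.8 294.3] [ 0.273  -0.3208  0.092 ] depth [ 0.273 -0.319  0.099]
tang 0.67 [446.4 174.8] [ 0.5476 -0.3922  0.092 ] depth [ 0.551 -0.396  0.08 ]
head 0.94 [384.  192.1] [ 0.5194 -0.2626  0.015 ] depth [ 0.511 -0.255  0.053]
head 0.86 [381.9 246.5] [ 0.386  -0.2556  0.015 ] depth [ 0.381 -0.246  0.06 ]
head 0.86 [409.7 296.3] [ 0.2694 -0.32    0.015 ] depth [ 0.269 -0.308  0.062]
head 0.64 [441.2 182.4] [ 0.547  -0.4041  0.015 ] depth [ 0.536 -0.389  0.063]
nut 0.77 [443.4 180.1] [ 0.5447 -0.3984  0.05  ] depth [ 0.542 -0.394  0.063]
nut 0.69 [383.5
[... 1336 characters left out ...]
01.6 204.5] [ 0.5386 -0.2636  0.092 ] depth [ 0.532 -0.267  0.087]
tang 0.69 [223.2 186.7] [ 0.4193 -0.2483  0.092 ] depth [ 0.282 -0.317  0.007]
nut_bar 0.67 [218.  174.1] [ 0.3    -0.3241  0.065 ] depth [ 0.294 -0.327  0.061]
nut_bar 0.61 [203.4 209.4] [ 0.5232 -0.268   0.065 ] depth [ 0.533 -0.263  0.072]
nut_bar 0.51 [164.5 209.2] [ 0.5598 -0.3792  0.065 ] depth [ 0.554 -0.384  0.06 ]
nut_bar 0.51 [211.1 262.1] [ 0.7464 -0.1348  0.065 ] depth [ 0.675 -0.174  0.002]
notch 0.81 [324.6 237.1] [0.5074 0.1054 0.037 ] depth [0.505 0.105 0.035]
notch 0.56 [206.8 221.6] [ 0.5427 -0.2496  0.037 ] depth [ 0.55  -0.246  0.042]
entry 0.8 [294.  233.7] [0.5056 0.0132 0.027 ] depth [0.508 0.014 0.029]
```

View pics/c1.png

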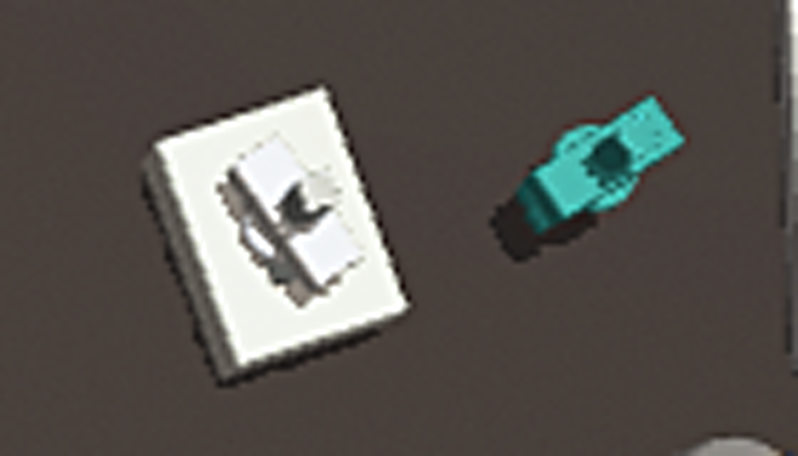

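View pics/c2.png

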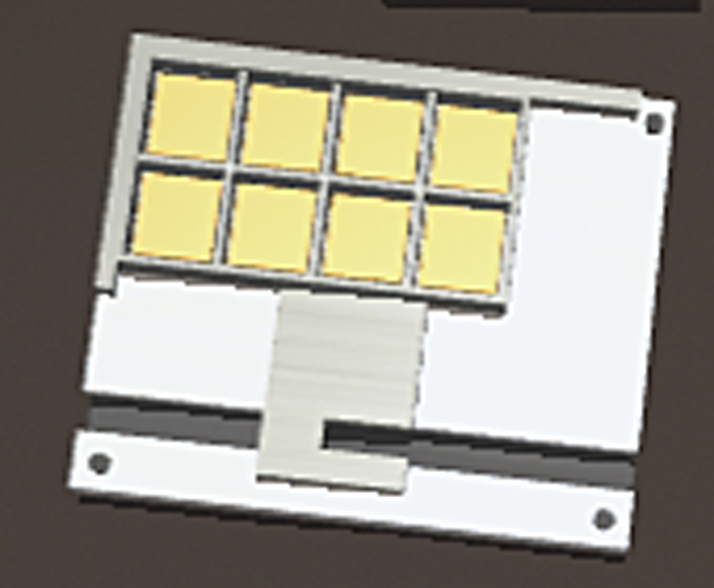

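View pics/c3.png

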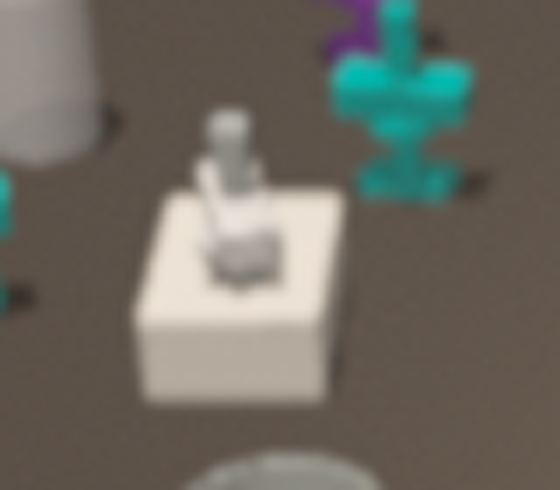

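```bash
cat >> h.py <<'E'
from scipy.spatial.transform import Rotation as Rn
def goto(pos,yaw,base=None):
    s=env.state(); R=Rn.from_euler('xyz',s["eef_rot"]); T=Rn.from_euler('xyz',[np.pi,0,yaw])
    sh=R.inv().apply(np.asarray(pos)-s["ee_pos"]); rv=(R.inv()*T).as_rotvec(degrees=True)
    q=s["joints"]; print("t",s["time_s"],"pos",s["ee_pos"].round(4),"rot",s["eef_rot"].round(4),"q6",q[5].round(3),"F",s["force"].round(1),"T",s["torque"].round(2),"open",round(s["opening"],4))
    print("shift mm",(sh*1e3).round(1),"turn deg",rv.round(2))
E
python3 - <<'E'
from h import *
goto([.515,-.267,.26],np.radians(18))
V=env.camera_params("wrist")["view"]; print(-V[:3,:3].T@V[:3,3], proj("wrist",env.state()["ee_pos"]))
for a,b in [((100,398),(630,455)),]: pass
# slot near edge of -x side top edge: crop px -> image
f=lambda x,y:(150+x/4.2,80+y/4.2)
for n,(a,b) in {"slot+x":((90,392),(640,452)),"slot-x":((80,432),(632,490)),"boardbottom":((70,487),(630,550)),"-y edge":((675,100),(632,490))}.items():
    A=atz("top",*f(*a),.027);B=atz("top",*f(*b),.027); d=B-A; print(n,A.round(4),B.round(4),np.degrees(np.arctan2(d[1],d[0])).round(2),np.linalg.norm(d).round(4))
E
```

```text
t 1.15 pos [0.2756 0.5609 0.2227] rot [-3.1416 -0.      1.114 ] q6 -0.019 F [ 0.2 -0.2 -0.5] T [0.03 0.01 0.02] open 0.0877
shift mm [-637.4  580.   -37.3] turn deg [-0.   -0.   45.83]
[0.20624178 0.59480296 0.3833169 ] [279.00727523 259.05631448]
slot+x [0.5512 0.2544 0.027 ] [ 0.5234 -0.0622  0.027 ] -95.02 0.3178
slot-x [0.5276 0.2589 0.027 ] [ 0.501  -0.0579  0.027 ] -94.79 0.3178
boardbottom [0.4954 0.2628 0.027 ] [ 0.4661 -0.0572  0.027 ] -95.23 0.3213
-y edge [ 0.7366 -0.0803  0.027 ] [ 0.501  -0.0579  0.027 ] 174.56 0.2367
```

```bash
python3 -m jog '[[0.08,[-80,72,-5],[0,0,6]]]' 2>&1 | tail -3; echo; python3 -c "
from h import *
goto([.515,-.267,.26],np.radians(18))"
```

```text
eef_rot: [-3.141, -0.003, 1.011]
force: [0.7, -0.1, -0.4]
opening: 0.0829

t 1.25 pos [0.2889 0.5162 0.2249] rot [-3.1407e+00 -2.9000e-03  1.0113e+00] q6 0.028 F [ 0.7 -0.1 -0.4] T [ 0.04 -0.02 -0.04] open 0.0829
shift mm [-543.6  607.3  -37.2] turn deg [-0.1  -0.14 39.94]
```

I wrote millimetres there, but the moves are in metres; the row was clipped harmlessly to 50 mm. I'll use metres from here on.

```bash
python3 -m jog '[[0.08,[-0.543,0.607,-0.037],[0,0,40]],[0.08,[-0.543,0.607,-0.037],[0,0,40]],[0.08,[-0.543,0.607,-0.037],[0,0,40]],[0.08,[-0.543,0.607,-0.037],[0,0,40]],[0.08,[-0.543,0.607,-0.037],[0,0,40]],[0.08,[-0.543,0.607,-0.037],[0,0,40]],[0.08,[-0.543,0.607,-0.037],[0,0,40]],[0.08,[-0.543,0.607,-0.037],[0,0,40]],[0.08,[-0.543,0.607,-0.037],[0,0,40]],[0.08,[-0.543,0.607,-0.037],[0,0,40]],[0.08,[-0.543,0.607,-0.037],[0,0,40]],[0.08,[-0.543,0.607,-0.037],[0,0,40]]]' ; echo; python3 -c "
from h import *
goto([.515,-.267,.26],np.radians(18))"
```

```text
time_s: 2.45
ee_pos: [0.4549, -0.0654, 0.2527]
eef_rot: [3.141, -0.001, 0.311]
force: [1.7, 1.2, -0.1]
opening: 0.0799

t 2.45 pos [ 0.4549 -0.0654  0.2527] rot [ 3.1412e+00 -1.0000e-03  3.1090e-01] q6 -0.48 F [ 1.7  1.2 -0.1] T [-0.01  0.03  0.01] open 0.0799
shift mm [ -4.4 210.3  -7.2] turn deg [ 0.02 -0.06 -0.18]
```

```bash
python3 -m jog '[[0.08,[-0.004,0.21,-0.007],[0,0,0]],[0.08,[-0.004,0.21,-0.007],[0,0,0]],[0.08,[-0.004,0.21,-0.007],[0,0,0]],[0.08,[-0.004,0.21,-0.007],[0,0,0]],[0.08,[-0.004,0.21,-0.007],[0,0,0]],[0.08,[-0.004,0.21,-0.007],[0,0,0]],[0.08,[-0.004,0.21,-0.007],[0,0,0]]]' ; echo; python3 - <<'E'
from h import *
c=env.camera_params("wrist");s=env.state()
p,D=env.capture("wrist"); cv2.imwrite("pics/w1.png",p); np.save("w1D.npy",D)
goto([.515,-.267,.26],np.radians(18))
import pickle; pickle.dump(c,open("w1.pkl","wb"))
for t,z in (("tang",.092),("nut_bar",.0625),("head",.015)):
    for r in env.pinpoint("wrist",t)[:3]:
        u,v=r["uv"]; print(t,r["score"],np.round(r["uv"],1),atz("wrist",u,v,z,c).round(4))
E
```

```text
time_s: 3.15
ee_pos: [0.5144, -0.2633, 0.2588]
eef_rot: [-3.14, 0.001, 0.311]
force: [0.3, 0.3, -0.3]
opening: 0.0799

t 3.2 pos [ 0.5145 -0.2629  0.259 ] rot [-3.1405e+00  7.0000e-04  3.1200e-01] q6 -0.805 F [ 1.2  0.8 -0.6] T [-0.06  0.07  0.01] open 0.0801
shift mm [-0.8  4.1 -1. ] turn deg [-0.06  0.04 -0.12]
tang 0.97 [ 71.7 176.7] [ 0.2746 -0.3221  0.092 ]
tang 0.65 [283.6 197.5] [ 0.5216 -0.271   0.092 ]
tang 0.59 [170.2 142.6] [ 0.3908 -0.2504  0.092 ]
nut_bar 0.98 [ 86.1 171. ] [ 0.2769 -0.3201  0.0625]
nut_bar 0.89 [177.1 139.1] [ 0.3889 -0.2497  0.0625]
nut_bar 0.74 [271.5 286.5] [ 0.5458 -0.393   0.0625]
head 0.96 [272.9 274.2] [ 0.549  -0.4001  0.015 ]
head 0.86 [104.3 165.2] [ 0.2776 -0.3207  0.015 ]
head 0.76 [187.4 137.3] [ 0.3881 -0.2517  0.015 ]
```

View pics/w1.png

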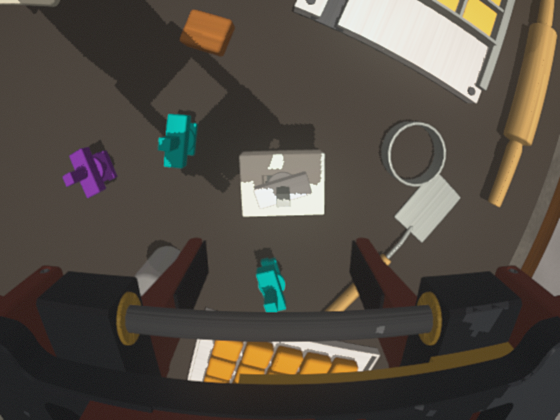

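```bash
python3 - <<'E'
import cv2,numpy as np
p=cv2.imread("pics/w1.png");cv2.imwrite("pics/w1c.png",cv2.resize(p[140:230,225:345],None,fx=6.5,fy=6.5,interpolation=cv2.INTER_CUBIC))
D=np.load("w1D.npy"); d=D[140:230,225:345]; v=np.clip((0.45-d)/0.25*255,0,255).astype(np.uint8)
print(d.min(),d.max())
cv2.imwrite("pics/w1d.png",cv2.resize(cv2.applyColorMap(v,cv2.COLORMAP_JET),None,fx=6.5,fy=6.5,interpolation=cv2.INTER_NEAREST))
E
```

```text
0.0 0.44981155
```

View pics/w1c.png

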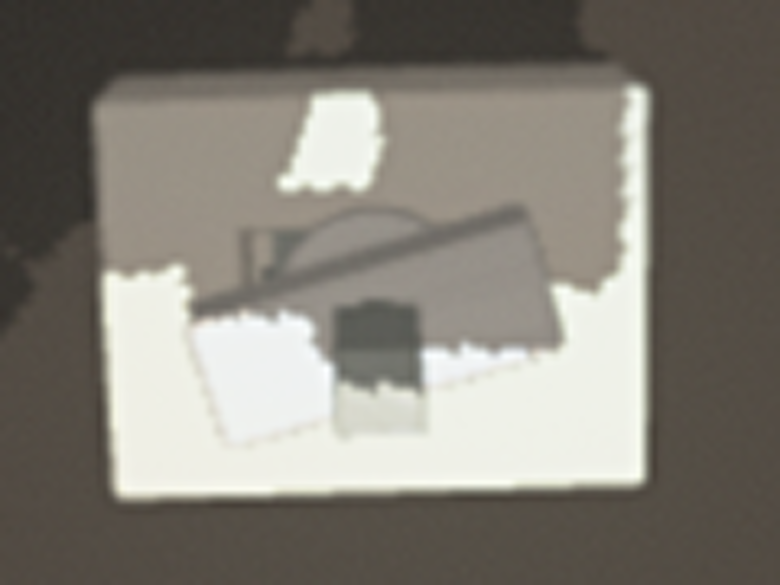

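View pics/w1d.png

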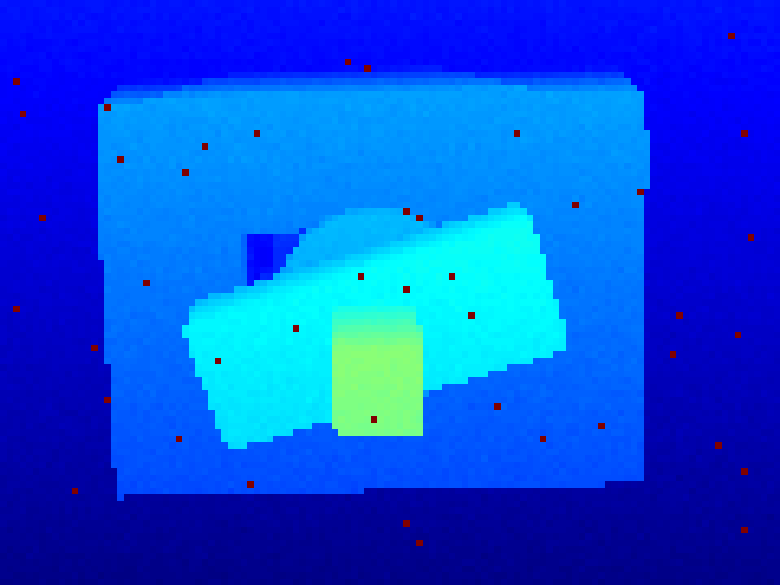

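```bash
python3 - <<'E'
from h import *
import pickle
c=pickle.load(open("w1.pkl","rb"))
f=lambda x,y:(225+(x+.5)/6.5-.5,140+(y+.5)/6.5-.5)
def a(x,y,z): return atz("wrist",*f(x,y),z,c)
print("tang",a(379,392,.108).round(4))
q=[a(334,349,.108),a(421,349,.108),a(424,435,.108),a(336,435,.108)]; q=np.array(q);print(q.mean(0).round(4),[np.linalg.norm(q[i]-q[i-1]).round(4) for i in range(4)])
S=[a(97,102,.04),a(640,92,.04),a(644,484,.04),a(117,497,.04)]
for i in range(4):
    d=S[(i+1)%4]-S[i]; print(np.linalg.norm(d).round(4),np.degrees(np.arctan2(d[1],d[0])).round(2))
print(np.mean(S,0).round(4))
B=[a(190,318,.072),a(520,222,.072),a(566,348,.072),a(235,447,.072)]
for i in range(4):
    d=B[(i+1)%4]-B[i]; print("bar",np.linalg.norm(d).round(4),np.degrees(np.arctan2(d[1],d[0])).round(2))
print(np.mean(B,0).round(4))
D=np.load("w1D.npy")
# depth points: tang top region
for (x,y) in ((379,392),(360,380),(400,420),(250,380),(500,300),(150,450),(600,400)):
    u,v=f(x,y); u,v=round(u),round(v); o,d=ray("wrist",u,v,c); d=d/ -(c["view"][:3,:3]@d)[2]; print((x,y),(o+d*D[v,u]).round(4))
E
```

```text
tang [ 0.5202 -0.2696  0.108 ]
[ 0.5202 -0.2697  0.108 ] [np.float64(0.0136), np.float64(0.0132), np.float64(0.0136), np.float64(0.0135)]
0.0984 18.9
0.0745 -69.77
0.1 -160.73
0.0751 109.04
[ 0.5203 -0.27    0.04  ]
bar 0.0579 34.37
bar 0.0232 -51.4
bar 0.0591 -144.93
bar 0.0239 125.55
[ 0.5202 -0.2693  0.072 ]
(379, 392) [ 0.5206 -0.2704  0.1053]
(360, 380) [ 0.517  -0.2692  0.1059]
(400, 420) [ 0.5247 -0.2733  0.1058]
(250, 380) [ 0.502  -0.2835  0.0719]
(500, 300) [ 0.5388 -0.2575  0.0712]
(150, 450) [ 0.4896 -0.3118  0.0374]
(600, 400) [ 0.5667 -0.2757  0.0394]
```

```bash
python3 -c "
from h import *
goto([.5202,-.2697,.080],np.radians(19.2))"
```

```text
t 3.35 pos [ 0.5149 -0.2629  0.2594] rot [-3.1414e+00  1.0000e-04  3.1280e-01] q6 -0.806 F [-1.2 -0.4  0.1] T [-0.01  0.02 -0.03] open 0.0801
shift mm [  3.    8.1 179.4] turn deg [-0.01  0.   -1.28]
```

```bash
python3 -m jog '[[0.05,[0.003,0.008,0.05],[0,0,-1.3]],[0.05,[0.003,0.008,0.1],[0,0,-1.3]],[0.05,[0.003,0.008,0.13],[0,0,-1.3]],[0.05,[0.003,0.008,0.14],[0,0,-1.3]],[0.05,[0.003,0.008,0.14],[0,0,-1.3]],[0.05,[0.003,0.008,0.14],[0,0,-1.3]]]' ; echo; python3 - <<'E'
from h import *
c=env.camera_params("wrist")
p,D=env.capture("wrist"); cv2.imwrite("pics/w2.png",p)
goto([.5202,-.2697,.08],np.radians(19.2))
import pickle; pickle.dump(c,open("w2.pkl","wb"));np.save("w2D.npy",D)
print(proj("wrist",[.5202,-.2697,.108],c))
E
```

```text
time_s: 3.95
ee_pos: [0.5215, -0.2713, 0.1208]
eef_rot: [3.14, -0.002, 0.334]
force: [-0.1, -0.2, 0.7]
opening: 0.0502

t 4.0 pos [ 0.5217 -0.2715  0.1213] rot [ 3.1392e+00 -2.2000e-03  3.3430e-01] q6 -0.834 F [ 0.1  0.2 -0. ] T [-0.06  0.04 -0.03] open 0.0497
shift mm [-0.9 -2.3 41.2] turn deg [ 0.14 -0.12 -0.05]
[278.20437388 246.09386857]
```

View pics/w2.png

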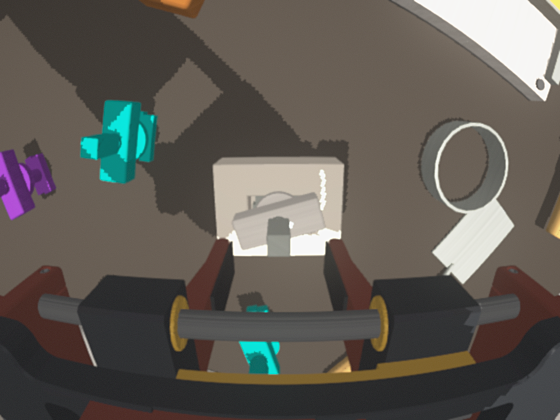

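The tang's top is at (278,244), midway between the fingertips (about 228 and 329) and where the projection put it. I'll go down and grip.

```bash
python3 -m jog '[[0.05,[-0.001,-0.002,0.02],[0,0,0]],[0.05,[-0.001,-0.002,0.041],[0,0,0]],[0.05,[-0.001,-0.002,0.041],[0,0,0]],[0.05,[-0.001,-0.002,0.041],[0,0,0]],[0.0,[-0.001,-0.002,0.041],[0,0,0]],[0.0,[-0.001,-0.002,0.041],[0,0,0]],[0.0,[-0.001,-0.002,0.041],[0,0,0]],[0.0,[-0.001,-0.002,0.041],[0,0,0]],[0.0,[-0.001,-0.002,0.041],[0,0,0]],[0.0,[-0.001,-0.002,0.041],[0,0,0]]]' 45; python3 -c "
from h import *
goto([.5202,-.2697,.08],np.radians(19.2))"
```

```text
time_s: 5.0
ee_pos: [0.5188, -0.2695, 0.0782]
eef_rot: [-3.142, -0.0, 0.334]
force: [0.8, -0.2, -0.4]
opening: 0.0137
t 5.0 pos [ 0.5188 -0.2695  0.0782] rot [-3.1416 -0.      0.3338] q6 -0.833 F [ 0.8 -0.2 -0.4] T [-0.05 -0.   -0.04] open 0.0137
shift mm [ 1.3  0.6 -1.8] turn deg [-0.   -0.   -0.07]
```

```bash
python3 -m jog '[[0.0,[0,0,-0.015],[0,0,0]],[0.0,[0,0,-0.04],[0,0,0]],[0.0,[0,0,-0.07],[0,0,0]],[0.0,[0,0,-0.07],[0,0,0]],[0.0,[0,0,-0.07],[0,0,0]]]'; python3 - <<'E'
from h import *
p,D=env.capture("wrist"); cv2.imwrite("pics/w3.png",p)
goto([.52,.012,.148],np.radians(85))
p,D=env.capture("top"); 
for t in("entry","notch"):
    for r in env.pinpoint("top",t)[:1]: print(t,r, atz("top",*r["uv"],.027 if t=="entry" else .037))
E
```

```text
time_s: 5.5
ee_pos: [0.5188, -0.2696, 0.1489]
eef_rot: [3.141, -0.001, 0.334]
force: [-0.8, -0.0, -2.5]
opening: 0.0138
t 5.55 pos [ 0.5181 -0.2692  0.1478] rot [-3.1409e+00  7.0000e-04  3.3390e-01] q6 -0.833 F [-0.9 -0.1 -3.3] T [0.02 0.04 0.02] open 0.0137
shift mm [ 9.390e+01 -2.651e+02 -1.000e-01] turn deg [-6.000e-02  2.000e-02 -6.587e+01]
entry {'uv': [273.3, 188.5], 'score': 0.94} [0.51956339 0.00797254 0.027     ]
notch {'uv': [226.4, 181.6], 'score': 0.88} [0.53169796 0.12052829 0.037     ]
```

View pics/w3.png

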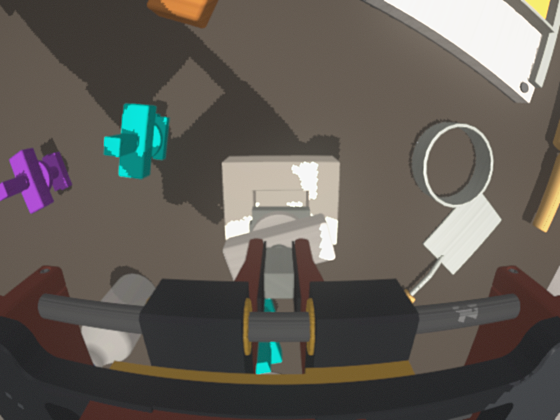

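```bash
python3 -m jog '[[0.0,[0.093,-0.261,0],[0,0,-66]],[0.0,[0.093,-0.261,0],[0,0,-66]],[0.0,[0.093,-0.261,0],[0,0,-66]],[0.0,[0.093,-0.261,0],[0,0,-66]],[0.0,[0.093,-0.261,0],[0,0,-66]],[0.0,[0.093,-0.261,0],[0,0,-66]],[0.0,[0.093,-0.261,0],[0,0,-66]],[0.0,[0.093,-0.261,0],[0,0,-66]],[0.0,[0.093,-0.261,0],[0,0,-66]],[0.0,[0.093,-0.261,0],[0,0,-66]],[0.0,[0.093,-0.261,0],[0,0,-66]],[0.0,[0.093,-0.261,0],[0,0,-66]]]'; python3 - <<'E'
from h import *
c=env.camera_params("wrist")
p,D=env.capture("wrist"); cv2.imwrite("pics/w4.png",p)
goto([.5196,.008,.148],np.radians(85))
import pickle; pickle.dump(c,open("w4.pkl","wb"));np.save("w4D.npy",D)
for t in("entry","notch"):
    for r in env.pinpoint("wrist",t)[:1]: print(t,r, atz("wrist",*r["uv"],.027 if t=="entry" else .037,c))
E
```

```text
time_s: 6.9
ee_pos: [0.5211, 0.0072, 0.1481]
eef_rot: [-3.141, 0.0, 1.484]
force: [0.1, -0.0, -3.1]
opening: 0.0135
t 6.95 pos [0.5211 0.0072 0.1481] rot [-3.1414  0.      1.4842] q6 -1.493 F [ 0.6 -0.  -1.9] T [ 0.04 -0.    0.06] open 0.0138
shift mm [ 0.6 -1.6  0.1] turn deg [-0.01  0.    0.04]
entry {'uv': [282.6, 197.9], 'score': 0.71} [0.51905758 0.01103852 0.027     ]
notch {'uv': [397.7, 199.0], 'score': 0.65} [0.52627153 0.11514178 0.037     ]
```

View pics/w4.png

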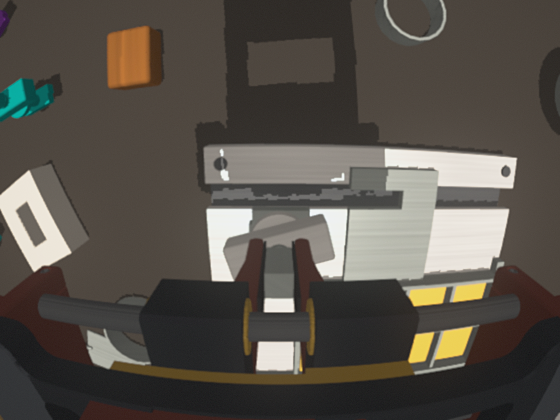

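```bash
python3 - <<'E'
import cv2,numpy as np
p=cv2.imread("pics/w4.png");cv2.imwrite("pics/w4c.png",cv2.resize(p[140:240,195:355],None,fx=5,fy=5,interpolation=cv2.INTER_CUBIC))
cv2.imwrite("pics/w4c2.png",cv2.resize(p[140:240,335:525],None,fx=4.2,fy=4.2,interpolation=cv2.INTER_CUBIC))
E
```

```text
(no output)
```

View pics/w4c.png

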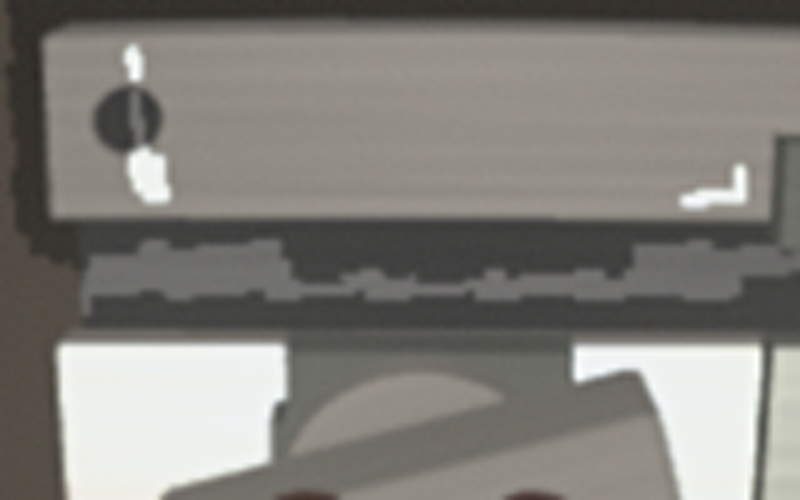

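View pics/w4c2.png

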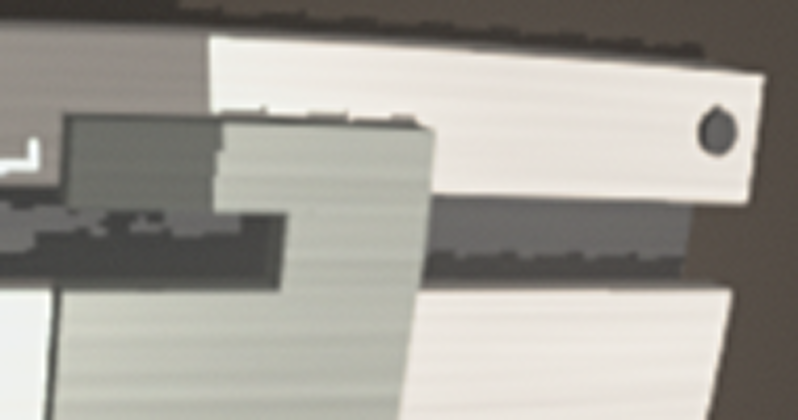

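```bash
python3 - <<'E'
from h import *
import pickle
c=pickle.load(open("w4.pkl","rb"))
f=lambda x,y:(195+(x+.5)/5-.5,140+(y+.5)/5-.5)
g=lambda x,y:(335+(x+.5)/4.2-.5,140+(y+.5)/4.2-.5)
a=lambda P,z:atz("wrist",*P,z,c)
def seg(n,P,Q,z):
    A,B=a(P,z),a(Q,z);d=B-A;print(n,A.round(4),B.round(4),"len",np.linalg.norm(d).round(4),"ang",np.degrees(np.arctan2(d[1],d[0])).round(2));return A,B
m=seg("-x edge",f(50,219),g(748,203),.027)
p=seg("+x edge",f(60,343),g(730,289),.027)
seg("mid-x",f(50,219),f(770,222),.027); seg("mid+x",f(60,343),f(755,343),.027)
seg("outer",f(42,38),g(765,75),.027)
# centre line
A=(m[0]+p[0])/2;B=(m[1]+p[1])/2;d=(B-A)/np.linalg.norm(B-A);print("centre",A,B,"yaw",np.degrees(np.arctan2(-d[0],d[1])))
print("entry",A+d*.070, "from other end",B-d*(.25))
# notch: closed end corners on lug top .037
n1=a(g(288,213),.037);n2=a(g(280,290),.037);print("notch end",n1,n2,np.linalg.norm(n1-n2)); mid=(n1+n2)/2; 
print("home guess (7mm back)",mid-d*.007, "entry->",np.dot(mid-d*.007-A,d)-.07)
seg("lug edge",g(65,115),g(432,127),.037)
E
```

```text
-x edge [ 0.4993 -0.0578  0.027 ] [0.5283 0.2605 0.027 ] len 0.3196 ang 84.78
+x edge [ 0.5226 -0.0593  0.027 ] [0.5512 0.2571 0.027 ] len 0.3177 ang 84.83
mid-x [ 0.4993 -0.0578  0.027 ] [0.5113 0.0714 0.027 ] len 0.1297 ang 84.71
mid+x [ 0.5226 -0.0593  0.027 ] [0.5338 0.0679 0.027 ] len 0.1277 ang 84.97
outer [ 0.4666 -0.0549  0.027 ] [0.4951 0.2636 0.027 ] len 0.3197 ang 84.89
centre [ 0.51093689 -0.05855289  0.027     ] [0.53978192 0.25879366 0.027     ] yaw -5.193596216592515
entry [0.51727338 0.01115973 0.027     ] from other end [0.51715161 0.00982003 0.027     ]
notch end [0.51857298 0.12047836 0.037     ] [0.53579746 0.1188999  0.037     ] 0.017296651135747906
home guess (7mm back) [0.52655157 0.11271787 0.037     ] entry-> 0.10198107330280631
lug edge [0.494  0.0713 0.037 ] [0.5017 0.1556 0.037 ] len 0.0847 ang 84.76
```

```bash
python3 -c "
from h import *
goto([.5168,.0105,.103],1.481)"
```

```text
t 7.05 pos [0.5211 0.0073 0.1482] rot [-3.1416 -0.      1.4848] q6 -1.494 F [-0.5  0.1 -3.4] T [-0.    0.06  0.01] open 0.0142
shift mm [ 2.8 -4.6 45.2] turn deg [-0.   -0.    0.22]
```

```bash
python3 -m jog '[[0.0,[0.0028,-0.0046,0.025],[0,0,0.2]],[0.0,[0.0028,-0.0046,0.045],[0,0,0.2]],[0.0,[0.0028,-0.0046,0.045],[0,0,0.2]],[0.0,[0.0028,-0.0046,0.045],[0,0,0.2]],[0.0,[0.0028,-0.0046,0.045],[0,0,0.2]]]'; python3 - <<'E'
from h import *
c=env.camera_params("wrist")
p,D=env.capture("wrist"); cv2.imwrite("pics/w5.png",p)
goto([.5168,.0105,.103],1.481)
import pickle; pickle.dump(c,open("w5.pkl","wb"));np.save("w5D.npy",D)
cv2.imwrite("pics/w5c.png",cv2.resize(p[170:280,200:360],None,fx=5,fy=5,interpolation=cv2.INTER_CUBIC))
p,D=env.capture("scene");cv2.imwrite("pics/s5c.png",cv2.resize(p[180:300,230:390],None,fx=5,fy=5,interpolation=cv2.INTER_CUBIC))
E
```

```text
time_s: 7.55
ee_pos: [0.5176, 0.0106, 0.1042]
eef_rot: [3.14, -0.0, 1.482]
force: [-0.2, -0.7, -2.3]
opening: 0.0139
t 7.6 pos [0.5177 0.0107 0.1043] rot [ 3.1396e+00 -2.0000e-04  1.4821e+00] q6 -1.485 F [-0.2  0.4 -3. ] T [-0.01  0.03  0.06] open 0.0137
shift mm [-0.2 -0.9  1.3] turn deg [ 0.11 -0.01  0.06]
```

View pics/w5c.png

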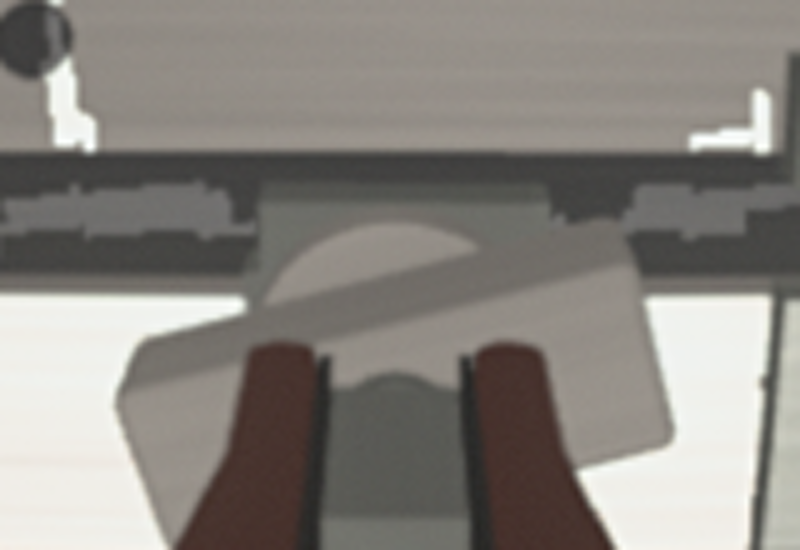

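View pics/s5c.png

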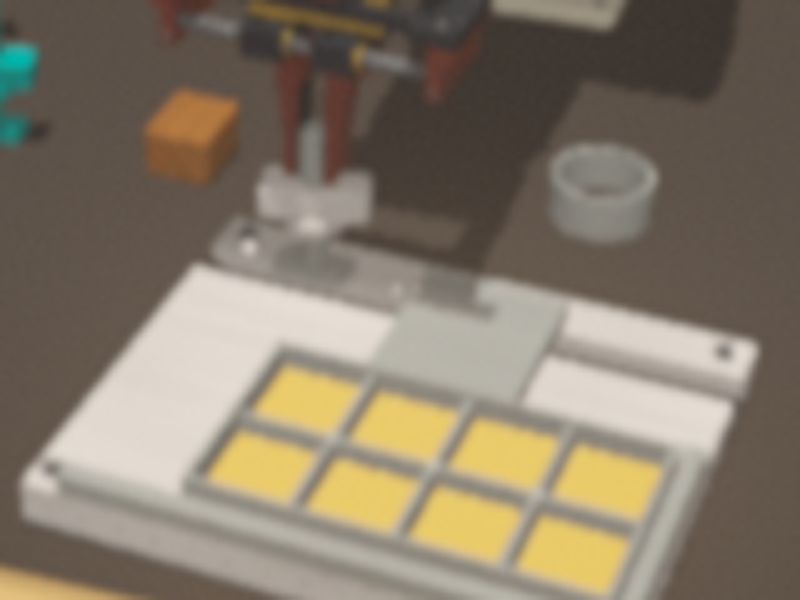

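```bash
python3 - <<'E'
from h import *
import pickle
c=pickle.load(open("w5.pkl","rb"))
f=lambda x,y:(200+(x+.5)/5-.5,170+(y+.5)/5-.5)
a=lambda x,y,z:atz("wrist",*f(x,y),z,c)
n=np.array([.9959,-.0903]) # board x dir (yaw -5.18)
for nm,x,y,z in [("edge-",400,153,.027),("edge+l",200,294,.027),("edge+r",700,294,.027),("edge-l",20,153,.027),("edge-r",760,153,.027),("head lo l",264,183,.036),("head lo r",546,183,.036),("head up l",262,204,.046),("head up r",548,205,.046)]:
    P=a(x,y,z); print(nm,P.round(4),"boardx",round((P[:2]@n-np.array([.5172,.0105])@n)*1e3,2))
P=np.array([.5177,.0107]);print("tcp",(P@n-np.array([.5172,.0105])@n)*1e3)
E
```

```text
edge- [0.5058 0.0125 0.027 ] boardx -11.57
edge+l [ 0.5257 -0.0207  0.027 ] boardx 11.32
edge+r [0.5329 0.0576 0.027 ] boardx 11.41
edge-l [ 0.5004 -0.0459  0.027 ] boardx -11.61
edge-r [0.5107 0.0678 0.027 ] boardx -11.68
head lo l [ 0.506  -0.0076  0.036 ] boardx -9.48
head lo r [0.5098 0.0337 0.036 ] boardx -9.5
head up l [ 0.5062 -0.0072  0.046 ] boardx -9.34
head up r [0.51  0.033 0.046] boardx -9.22
tcp 0.47989000000003834
```

```bash
python3 -m jog '[[0.0,[0,-0.0011,0.0],[0,0,0]],[0.0,[0,-0.0011,0.007],[0,0,0]],[0.0,[0,-0.0011,0.013],[0,0,0]],[0.0,[0,-0.0011,0.018],[0,0,0]],[0.0,[0,-0.0011,0.018],[0,0,0]]]'; python3 - <<'E'
from h import *
c=env.camera_params("wrist")
p,D=env.capture("wrist"); cv2.imwrite("pics/w6.png",p)
goto([.5168,.0105,.075],1.481)
cv2.imwrite("pics/w6c.png",cv2.resize(p[170:280,200:360],None,fx=5,fy=5,interpolation=cv2.INTER_CUBIC))
E
```

```text
time_s: 8.15
ee_pos: [0.5155, 0.0108, 0.0843]
eef_rot: [-3.141, 0.0, 1.482]
force: [0.7, -0.2, -3.3]
opening: 0.0137
t 8.2 pos [0.5155 0.0108 0.0847] rot [-3.1407e+00  1.0000e-04  1.4823e+00] q6 -1.484 F [ 0.6  0.4 -2. ] T [ 0.02 -0.03  0.02] open 0.0134
shift mm [-0.2  1.3  9.7] turn deg [-0.05  0.    0.08]
```

View pics/w6c.png

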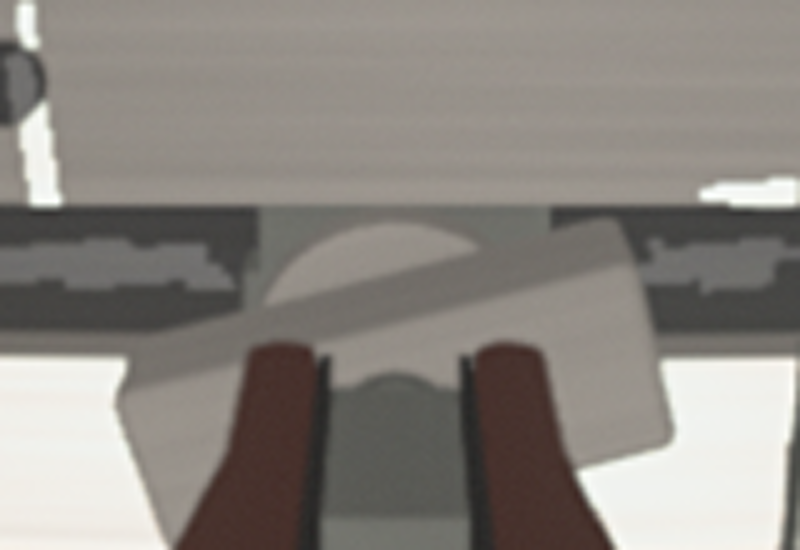

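```bash
python3 -m jog '[[0.0,[0,0.001,0.0],[0,0,0]],[0.0,[0,0.001,0.004],[0,0,0]],[0.0,[0,0.001,0.008],[0,0,0]],[0.0,[0,0.001,0.0105],[0,0,0]],[0.0,[0,0.001,0.0105],[0,0,0]],[0.0,[0,0.001,0.0105],[0,0,0]]]'; python3 - <<'E'
from h import *
c=env.camera_params("wrist")
p,D=env.capture("wrist"); cv2.imwrite("pics/w7.png",p)
goto([.5168,.0105,.0735],1.481)
cv2.imwrite("pics/w7c.png",cv2.resize(p[170:280,200:360],None,fx=5,fy=5,interpolation=cv2.INTER_CUBIC))
E
```

```text
time_s: 8.8
ee_pos: [0.5166, 0.0107, 0.0746]
eef_rot: [-3.141, 0.0, 1.482]
force: [-0.8, 0.3, -2.9]
opening: 0.0137
t 8.85 pos [0.5167 0.0107 0.0747] rot [-3.1416  0.      1.4823] q6 -1.485 F [-0.2 -0.5 -3. ] T [0.01 0.   0.01] open 0.0138
shift mm [-0.2  0.1  1.2] turn deg [-0.    0.    0.07]
```

View pics/w7c.png

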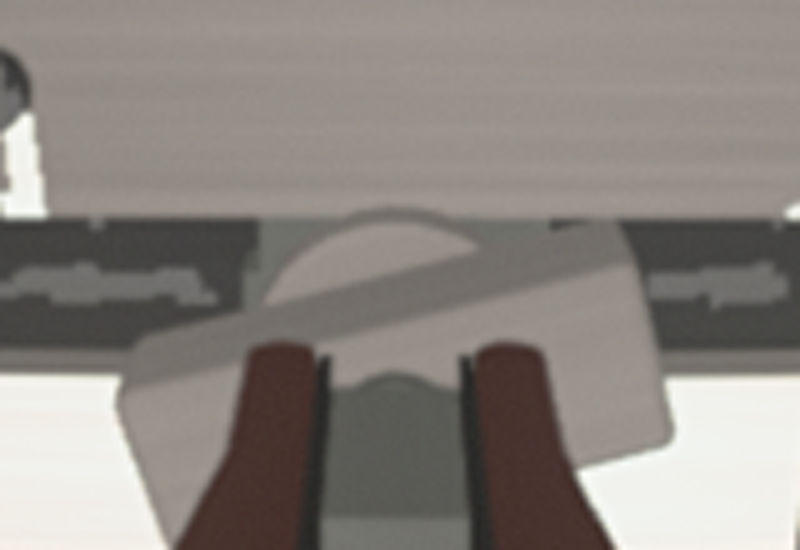

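```bash
python3 -m jog '[[0.0,[0,0,0.0008],[0,0,0]],[0.0,[0,0,0.0015],[0,0,0]],[0.0,[0,0,0.0015],[0,0,0]]]'; python3 -c "
from h import *
goto([.5168,.0105,.0735],1.481)"
```

```text
time_s: 9.15
ee_pos: [0.5166, 0.0107, 0.0732]
eef_rot: [-3.142, 0.0, 1.482]
force: [0.1, 0.1, -2.6]
opening: 0.0141
t 9.15 pos [0.5166 0.0107 0.0732] rot [-3.1416  0.      1.4823] q6 -1.485 F [ 0.1  0.1 -2.6] T [ 0.06 -0.   -0.02] open 0.0141
shift mm [-0.2  0.2 -0.3] turn deg [-0.    0.    0.07]
```

```bash
python3 -m jog '[[0.0,[0,0,0],[0,0,8]],[0.0,[0,0,0],[0,0,16]],[0.0,[0,0,0],[0,0,24]],[0.0,[0,0,0],[0,0,32]],[0.0,[0,0,0],[0,0,40]],[0.0,[0,0,0],[0,0,45]],[0.0,[0,0,0],[0,0,45]]]' 60; python3 -c "
from h import *
goto([.5168,.0105,.0735],np.radians(-5.2))"
```

```text
time_s: 9.85
ee_pos: [0.5167, 0.0107, 0.0733]
eef_rot: [3.142, -0.0, 0.696]
force: [-1.3, -0.2, -3.1]
opening: 0.0136
t 9.85 pos [0.5167 0.0107 0.0733] rot [ 3.1416e+00 -1.0000e-04  6.9620e-01] q6 -0.698 F [-1.3 -0.2 -3.1] T [-0.01 -0.03 -0.01] open 0.0136
shift mm [-0.1  0.2 -0.2] turn deg [ 0.   -0.   45.09]
```

```bash
python3 -m jog '[[0.0,[0,0,0],[0,0,8]],[0.0,[0,0,0],[0,0,16]],[0.0,[0,0,0],[0,0,24]],[0.0,[0,0,0],[0,0,32]],[0.0,[0,0,0],[0,0,40]],[0.0,[0,0,0],[0,0,45]],[0.0,[0,0,0],[0,0,46]],[0.0,[0,0,0],[0,0,46]]]'; python3 - <<'E'
from h import *
p,D=env.capture("wrist"); cv2.imwrite("pics/w8.png",p)
goto([.5168,.0105,.0735],np.radians(-5.2))
p,D=env.capture("top");cv2.imwrite("pics/t8.png",cv2.resize(p[80:240,150:350],None,fx=4,fy=4,interpolation=cv2.INTER_CUBIC))
E
```

```text
time_s: 10.65
ee_pos: [0.5172, 0.0106, 0.0734]
eef_rot: [-3.142, -0.001, -0.103]
force: [1.7, -0.2, -2.3]
opening: 0.0134
t 10.7 pos [0.5172 0.0107 0.0734] rot [-3.1416e+00 -1.0000e-03 -1.0290e-01] q6 0.101 F [ 0.9 -0.9 -1.8] T [-0.21 -0.31  0.05] open 0.0135
shift mm [-0.3  0.2 -0.1] turn deg [-0.   -0.06 -0.69]
```

View pics/w8.png

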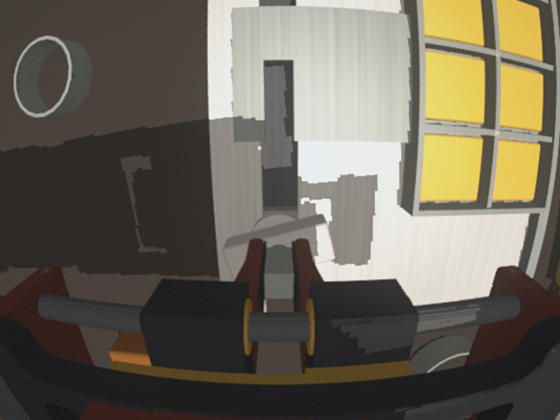

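View pics/t8.png

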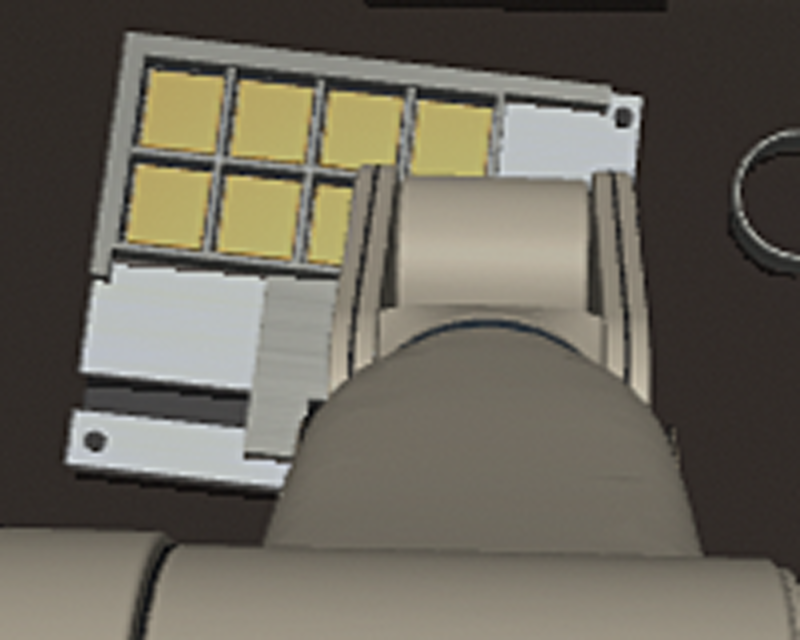

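```bash
python3 -m jog '[[0.0,[-0.0001,-0.01,0],[0,0,0]],[0.0,[-0.0003,-0.022,0],[0,0,0]],[0.0,[-0.0004,-0.035,0],[0,0,0]],[0.0,[-0.0006,-0.048,0],[0,0,0]],[0.0,[-0.0007,-0.06,0],[0,0,0]],[0.0,[-0.0009,-0.07,0],[0,0,0]],[0.0,[-0.001,-0.08,0],[0,0,0]],[0.0,[-0.001,-0.085,0],[0,0,0]],[0.0,[-0.001,-0.085,0],[0,0,0]]]'; python3 - <<'E'
from h import *
p,D=env.capture("wrist"); cv2.imwrite("pics/w9.png",p)
goto([.52655,.1127,.0735],np.radians(-5.2))
E
```

```text
time_s: 11.65
ee_pos: [0.5249, 0.0963, 0.0733]
eef_rot: [-3.141, -0.0, -0.106]
force: [3.8, 0.6, -2.2]
opening: 0.0136
t 11.7 pos [0.5249 0.0959 0.0733] rot [-3.1409e+00 -4.0000e-04 -1.0600e-01] q6 0.263 F [ 4.   1.1 -2.1] T [ 0.26 -0.73 -0.02] open 0.0137
shift mm [ -0.1 -16.8  -0.2] turn deg [-0.04 -0.02 -0.87]
```

View pics/w9.png

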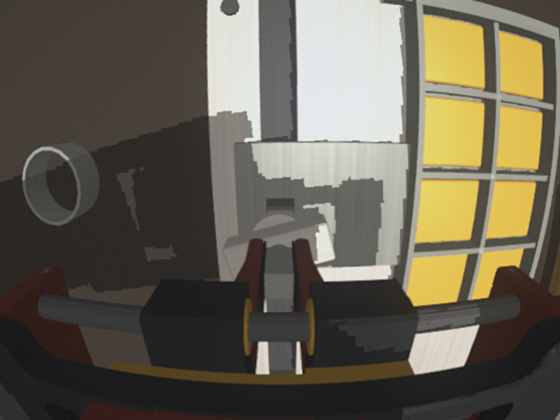

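```bash
python3 -m jog '[[0.0,[0.0005,-0.004,0],[0,0,0]],[0.0,[0.0005,-0.008,0],[0,0,0]],[0.0,[0.0005,-0.012,0],[0,0,0]],[0.0,[0.0004,-0.015,0],[0,0,0]],[0.0,[0.0004,-0.015,0],[0,0,0]],[0.0,[0.0004,-0.015,0],[0,0,0]]]'; python3 -c "
from h import *
goto([.52655,.1127,.0735],np.radians(-5.2))"
```

```text
time_s: 12.3
ee_pos: [0.5264, 0.1104, 0.0731]
eef_rot: [-3.141, 0.001, -0.106]
force: [1.5, 1.5, -3.0]
opening: 0.0139
t 12.3 pos [0.5264 0.1104 0.0731] rot [-3.1414e+00  6.0000e-04 -1.0600e-01] q6 0.29 F [ 1.5  1.5 -3. ] T [ 0.06 -0.29  0.06] open 0.0139
shift mm [-0.1 -2.3 -0.4] turn deg [-0.01  0.03 -0.88]
```

Now the last few mm, until the shank touches the closed end.

```bash
python3 -m jog '[[0.0,[0,-0.001,0],[0,0,0]],[0.0,[0,-0.002,0],[0,0,0]],[0.0,[0,-0.003,0],[0,0,0]],[0.0,[0,-0.003,0],[0,0,0]],[0.0,[0,-0.003,0],[0,0,0]]]'; python3 - <<'E'
from h import *
c=env.camera_params("wrist");p,D=env.capture("wrist"); cv2.imwrite("pics/w10.png",p)
goto([.52655,.1127,.0735],np.radians(-5.2))
E
```

```text
time_s: 12.8
ee_pos: [0.5267, 0.1132, 0.0731]
eef_rot: [3.142, 0.001, -0.106]
force: [0.2, 0.3, -3.2]
opening: 0.0137
t 12.85 pos [0.5267 0.1132 0.0732] rot [ 3.1416e+00  5.0000e-04 -1.0600e-01] q6 0.295 F [-0.1 -0.3 -1.8] T [ 0.    0.03 -0.06] open 0.0136
shift mm [-0.1  0.5 -0.3] turn deg [ 0.    0.03 -0.87]
```

```bash
python3 -m jog '[[0.0,[0,-0.001,0],[0,0,0]],[0.0,[0,-0.002,0],[0,0,0]],[0.0,[0,-0.003,0],[0,0,0]],[0.0,[0,-0.003,0],[0,0,0]]]'; python3 - <<'E'
from h import *
c=env.camera_params("wrist");p,D=env.capture("wrist"); cv2.imwrite("pics/w10.png",p)
goto([.52655,.1127,.0735],np.radians(-5.2))
E
```

```text
time_s: 13.25
ee_pos: [0.527, 0.116, 0.0731]
eef_rot: [3.141, 0.001, -0.106]
force: [-0.4, -2.3, -2.2]
opening: 0.0138
t 13.3 pos [0.527  0.116  0.0731] rot [ 3.1412e+00  6.0000e-04 -1.0590e-01] q6 0.301 F [-0.4 -1.9 -2.1] T [-0.54  0.21  0.01] open 0.014
shift mm [-0.1  3.4 -0.4] turn deg [ 0.02  0.03 -0.87]
```

View pics/w10.png

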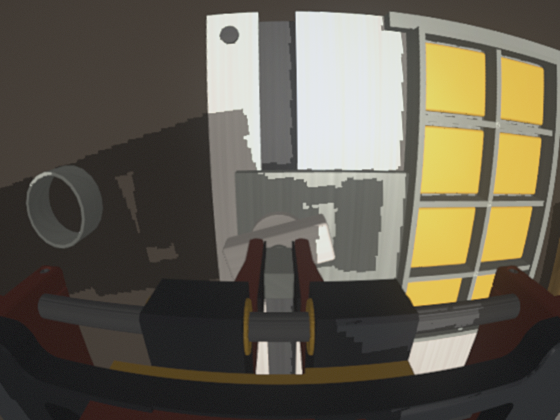

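```bash
python3 -m jog '[[0.0,[0,-0.001,0],[0,0,0]],[0.0,[0,-0.001,0],[0,0,0]],[0.0,[0,-0.001,0],[0,0,0]]]'; python3 -c "
from h import *
goto([.52655,.1127,.0735],np.radians(-5.2))"
```

```text
time_s: 13.6
ee_pos: [0.5271, 0.1169, 0.0731]
eef_rot: [3.141, 0.001, -0.106]
force: [-1.9, -4.6, -1.2]
opening: 0.0137
t 13.6 pos [0.5271 0.1169 0.0731] rot [ 3.1411e+00  7.0000e-04 -1.0590e-01] q6 0.303 F [-1.9 -4.6 -1.2] T [-0.96  0.35  0.03] open 0.0137
shift mm [-0.1  4.3 -0.4] turn deg [ 0.03  0.04 -0.87]
```

```bash
python3 -m jog '[[0.0,[0,0.001,0.0005],[0,0,0]],[0.0,[0,0.0015,0.001],[0,0,0]],[0.0,[0,0.0015,0.001],[0,0,0]],[0.0,[0,0.0015,0.001],[0,0,0]]]'; python3 -c "
from h import *
goto([.52655,.1150,.0735],np.radians(-5.2))"
```

```text
time_s: 14.0
ee_pos: [0.5275, 0.1159, 0.0723]
eef_rot: [-3.141, -0.0, -0.106]
force: [-0.3, -0.5, -1.9]
opening: 0.0138
t 14.0 pos [0.5275 0.1159 0.0723] rot [-3.1412e+00 -5.0000e-04 -1.0610e-01] q6 0.3 F [-0.3 -0.5 -1.9] T [-0.1   0.04 -0.07] open 0.0138
shift mm [-0.9  1.  -1.2] turn deg [-0.02 -0.03 -0.88]
```

Near zero load now; open and rise.

```bash
python3 -m jog '[[0.03,[0,0,0],[0,0,0]],[0.05,[0,0,0],[0,0,0]],[0.06,[0,0,0],[0,0,0]],[0.06,[0,0,0],[0,0,0]],[0.06,[0,0,-0.03],[0,0,0]],[0.06,[0,0.0,-0.07],[0,0,0]],[0.06,[0,0.0,-0.1],[0,0,0]],[0.06,[0,0.0,-0.1],[0,0,0]],[0.06,[0,0.0,-0.1],[0,0,0]]]' 45; python3 - <<'E'
from h import *
import pickle
c=env.camera_params("wrist");p,D=env.capture("wrist"); cv2.imwrite("pics/w11.png",p);np.save("w11D.npy",D)
pickle.dump(c,open("w11.pkl","wb"))
goto([.52655,.1150,.0735],np.radians(-5.2))
cv2.imwrite("pics/w11c.png",cv2.resize(p[150:270,210:350],None,fx=5,fy=5,interpolation=cv2.INTER_CUBIC))
E
```

```text
time_s: 14.9
ee_pos: [0.5274, 0.1157, 0.1727]
eef_rot: [-3.141, -0.001, -0.106]
force: [0.1, -0.1, -0.8]
opening: 0.0602
t 14.95 pos [0.5267 0.1156 0.1717] rot [ 3.1414e+00  6.0000e-04 -1.0600e-01] q6 0.3 F [ 0.4 -0.1 -0.4] T [-0.07  0.07 -0.04] open 0.0601
shift mm [-0.   0.6 98.2] turn deg [ 0.01  0.04 -0.87]
```

View pics/w11.png

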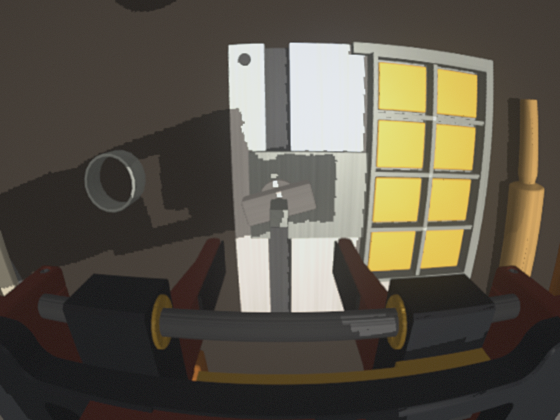

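View pics/w11c.png

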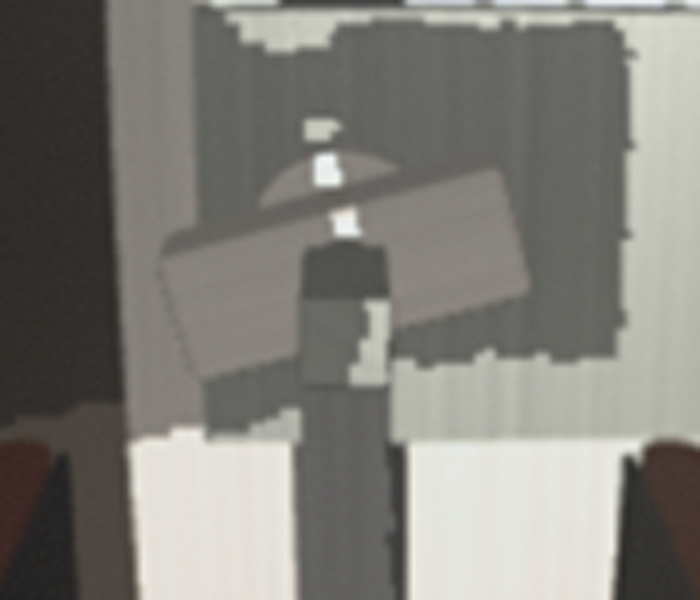

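```bash
python3 - <<'E'
from h import *
import pickle
c=pickle.load(open("w11.pkl","rb"));D=np.load("w11D.npy")
f=lambda x,y:(210+(x+.5)/5-.5,150+(y+.5)/5-.5)
a=lambda x,y,z:atz("wrist",*f(x,y),z,c)
q=np.array([a(302,298,.102),a(388,298,.102),a(390,386,.102),a(302,386,.102)]);print("tang",q.mean(0).round(4),[np.linalg.norm(q[i]-q[i-1]).round(4) for i in range(4)])
d=q[1]-q[0]+q[2]-q[3];print("tang yaw",np.degrees(np.arctan2(d[1],d[0])))
B=[a(160,260,.065),a(498,170,.065),a(528,290,.065),a(205,380,.065)]
for i in range(4):
    d=B[(i+1)%4]-B[i]; print("bar",np.linalg.norm(d).round(4),np.degrees(np.arctan2(d[1],d[0])).round(2))
print(np.mean(B,0).round(4))
print("notch end not visible; lug far edge",a(195,8,.037).round(4),a(690,8,.037).round(4))
for (x,y) in ((250,300),(450,250),(330,340),(560,250),(350,175)):
    u,v=f(x,y); u,v=round(u),round(v); o,d=ray("wrist",u,v,c); d=d/ -(c["view"][:3,:3]@d)[2]; print((x,y),(o+d*D[v,u]).round(4))
for t in ("tang","nut_bar","notch"):
    for r in env.pinpoint("wrist",t)[:2]: print(t,r)
E
```

```text
tang [0.527  0.1153 0.102 ] [np.float64(0.0139), np.float64(0.0128), np.float64(0.0139), np.float64(0.0133)]
tang yaw -6.133250846017187
bar 0.0599 9.19
bar 0.022 -80.97
bar 0.0586 -169.78
bar 0.0231 102.15
[0.5272 0.115  0.065 ]
notch end not visible; lug far edge [0.5042 0.1607 0.037 ] [0.5952 0.1516 0.037 ]
(250, 300) [0.5105 0.1121 0.0652]
(450, 250) [0.5456 0.1175 0.0655]
(330, 340) [0.5249 0.115  0.1002]
(560, 250) [0.5676 0.1072 0.0365]
(350, 175) [0.5296 0.1278 0.0453]
tang {'uv': [280.4, 211.8], 'score': 0.85}
nut_bar {'uv': [276.3, 201.2], 'score': 0.62}
```

```bash
python3 -m jog '[[0.06,[0,0,0],[0,0,-100]],[0.06,[0,0,0],[0,0,-100]],[0.06,[0,0,0],[0,0,-100]],[0.06,[0,0,0],[0,0,-100]],[0.06,[0,0,0],[0,0,-100]],[0.06,[0,0,0],[0,0,-100]],[0.06,[0,0,0],[0,0,-100]],[0.06,[0,0,0],[0,0,-100]],[0.06,[0,0,0],[0,0,-100]],[0.06,[0,0,0],[0,0,-100]],[0.06,[0,0,0],[0,0,-100]],[0.06,[0,0,0],[0,0,-100]]]' 60; python3 - <<'E'
from h import *
goto([.527,.1152,.110],np.radians(100))
E
```

```text
time_s: 16.3
ee_pos: [0.5266, 0.1155, 0.1709]
eef_rot: [-3.139, 0.0, 1.645]
force: [-0.4, -0.0, -0.1]
opening: 0.06
t 16.3 pos [0.5266 0.1155 0.1709] rot [-3.1393e+00  3.0000e-04  1.6448e+00] q6 -1.451 F [-0.4 -0.  -0.1] T [ 0.07 -0.01 -0.01] open 0.06
shift mm [-0.4  0.6 60.9] turn deg [-0.13  0.01 -5.76]
```

```bash
python3 -m jog '[[0.06,[0,0.0005,0.03],[0,0,-5.8]],[0.06,[0,0.0005,0.057],[0,0,-5.8]],[0.06,[0,0.0005,0.057],[0,0,-5.8]],[0.06,[0,0.0005,0.057],[0,0,-5.8]]]' 60; python3 - <<'E'
from h import *
import pickle
c=env.camera_params("wrist");p,D=env.capture("wrist"); cv2.imwrite("pics/w12.png",p);np.save("w12D.npy",D)
pickle.dump(c,open("w12.pkl","wb"))
goto([.527,.1152,.049],np.radians(100))
print(proj("wrist",[.527,.1152,.102],c))
E
```

```text
time_s: 16.7
ee_pos: [0.5271, 0.1156, 0.1145]
eef_rot: [-3.139, 0.0, 1.74]
force: [0.2, 0.6, -0.1]
opening: 0.0603
t 16.75 pos [0.5279 0.1157 0.1154] rot [-3.1412  0.      1.7403] q6 -1.546 F [ 0.6 -0.   0.8] T [ 0.04 -0.04 -0.  ] open 0.06
shift mm [-0.4 -1.  66.4] turn deg [-0.02  0.   -0.29]
[277.81326004 249.47258602]
```

View pics/w12.png

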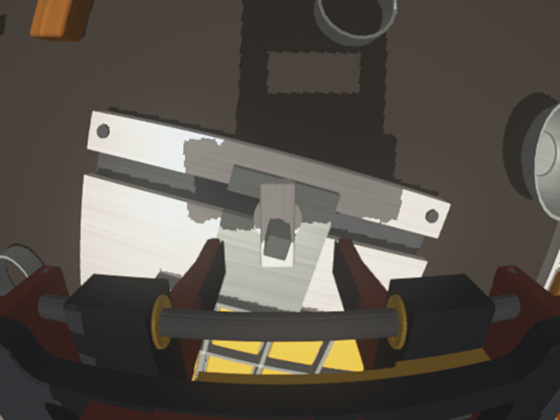

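The bar stands square between the fingers (bar at columns 262–296, tips about 215 and 343), so down and close.

```bash
python3 -m jog '[[0.06,[-0.0003,-0.0008,0.03],[0,0,0]],[0.06,[-0.0003,-0.0008,0.055],[0,0,0]],[0.06,[-0.0003,-0.0008,0.066],[0,0,0]],[0.06,[-0.0003,-0.0008,0.066],[0,0,0]],[0.06,[-0.0003,-0.0008,0.066],[0,0,0]],[0.0,[-0.0003,-0.0008,0.066],[0,0,0]],[0.0,[-0.0003,-0.0008,0.066],[0,0,0]],[0.0,[-0.0003,-0.0008,0.066],[0,0,0]],[0.0,[-0.0003,-0.0008,0.066],[0,0,0]],[0.0,[-0.0003,-0.0008,0.066],[0,0,0]]]' 60; python3 - <<'E'
from h import *
goto([.527,.1152,.049],np.radians(100))
E
```

```text
time_s: 17.75
ee_pos: [0.5271, 0.1153, 0.0494]
eef_rot: [3.141, 0.0, 1.741]
force: [0.5, -1.3, -0.2]
opening: 0.0237
t 17.75 pos [0.5271 0.1153 0.0494] rot [3.1413e+00 1.0000e-04 1.7406e+00] q6 -1.547 F [ 0.5 -1.3 -0.2] T [-0.21 -0.05  0.03] open 0.0237
shift mm [-0.1 -0.1  0.4] turn deg [ 0.02  0.   -0.27]
```

```bash
python3 -m jog '[[0.0,[0,0,0.0004],[0,0,8]],[0.0,[0,0,0.0008],[0,0,16]],[0.0,[0,0,0.0012],[0,0,24]],[0.0,[0,0,0.0015],[0,0,32]],[0.0,[0,0,0.0018],[0,0,40]],[0.0,[0,0,0.0018],[0,0,40]]]'; python3 - <<'E'
from h import *
goto([.527,.1152,.048],np.radians(0))
E
```

```text
time_s: 18.35
ee_pos: [0.5274, 0.1153, 0.0475]
eef_rot: [3.141, -0.0, 1.041]
force: [1.2, -0.2, -0.5]
opening: 0.0235
t 18.35 pos [0.5274 0.1153 0.0475] rot [ 3.1409e+00 -5.0000e-04  1.0412e+00] q6 -0.848 F [ 1.2 -0.2 -0.5] T [-0.07 -0.33 -0.01] open 0.0235
shift mm [-0.3 -0.3 -0.5] turn deg [ 2.000e-02 -5.000e-02  5.966e+01]
```

```bash
python3 -m jog '[[0.0,[0,0,0.0002],[0,0,8]],[0.0,[0,0,0.0004],[0,0,16]],[0.0,[0,0,0.0006],[0,0,24]],[0.0,[0,0,0.0006],[0,0,30]],[0.0,[0,0,0.0006],[0,0,30]]]'; python3 - <<'E'
from h import *
goto([.527,.1152,.048],np.radians(0))
print(env.state()["joint_efforts"].round(2))
E
```

```text
time_s: 18.85
ee_pos: [0.5277, 0.1153, 0.0467]
eef_rot: [3.141, -0.001, 0.521]
force: [3.6, 0.9, -4.9]
opening: 0.0235
t 18.85 pos [0.5277 0.1153 0.0467] rot [ 3.141e+00 -1.200e-03  5.215e-01] q6 -0.328 F [ 3.6  0.9 -4.9] T [-0.03 -0.79  0.04] open 0.0235
shift mm [-0.6 -0.3 -1.3] turn deg [ 1.000e-02 -7.000e-02  2.988e+01]
[  0.34 -53.42 -14.89   0.16   1.23   1.12]
```

```bash
python3 -m jog '[[0.0,[0,0,0.0003],[0,0,8]],[0.0,[0,0,0.0006],[0,0,16]],[0.0,[0,0,0.0006],[0,0,20]],[0.0,[0,0,0.0006],[0,0,20]]]'; python3 - <<'E'
from h import *
goto([.527,.1152,.048],np.radians(0))
print(env.state()["joint_efforts"].round(2))
E
```

```text
time_s: 19.25
ee_pos: [0.5278, 0.1154, 0.0465]
eef_rot: [3.142, -0.002, 0.174]
force: [2.8, 0.3, 0.1]
opening: 0.0236
t 19.25 pos [0.5278 0.1154 0.0465] rot [ 3.1416e+00 -1.7000e-03  1.7420e-01] q6 0.019 F [2.8 0.3 0.1] T [-0.06 -0.74 -0.02] open 0.0236
shift mm [-0.9  0.1 -1.5] turn deg [-0.01 -0.1   9.98]
[  0.54 -51.32 -14.21   0.21   1.13   0.74]
```

```bash
python3 -m jog '[[0.0,[0,0,0],[0,0,8]],[0.0,[0,0,0],[0,0,16]],[0.0,[0,0,0],[0,0,20]],[0.0,[0,0,0],[0,0,20]]]'; python3 - <<'E'
from h import *
goto([.527,.1152,.048],np.radians(0))
print(env.state()["joint_efforts"].round(2))
p,D=env.capture("wrist"); cv2.imwrite("pics/w13.png",p)
E
```

```text
time_s: 19.65
ee_pos: [0.5279, 0.1154, 0.0466]
eef_rot: [-3.141, -0.002, -0.175]
force: [3.7, 0.1, -0.5]
opening: 0.0236
t 19.65 pos [0.5279 0.1154 0.0466] rot [-3.141e+00 -1.800e-03 -1.747e-01] q6 0.368 F [ 3.7  0.1 -0.5] T [-0.18 -0.85 -0.04] open 0.0236
shift mm [-0.9  0.4 -1.4] turn deg [ -0.02  -0.1  -10.01]
[  0.7  -51.12 -13.67   0.3    1.33   0.75]
```

View pics/w13.png

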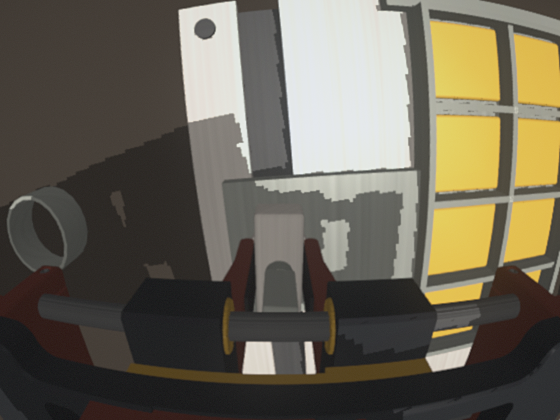

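```bash
python3 -m jog '[[0.0,[0,0,0],[0,0,8]],[0.0,[0,0,0],[0,0,16]],[0.0,[0,0,0],[0,0,20]],[0.0,[0,0,0],[0,0,20]]]'; python3 - <<'E'
from h import *
goto([.527,.1152,.048],np.radians(0))
print(env.state()["joint_efforts"].round(2))
E
```

```text
time_s: 20.1
ee_pos: [0.5279, 0.1154, 0.0464]
eef_rot: [-3.141, -0.002, -0.524]
force: [4.5, -0.5, -3.6]
opening: 0.0235
t 20.1 pos [0.5279 0.1154 0.0464] rot [-3.1407e+00 -1.6000e-03 -5.2380e-01] q6 0.718 F [ 4.5 -0.5 -3.6] T [-0.36 -1.33  0.16] open 0.0235
shift mm [-0.7  0.6 -1.6] turn deg [-3.000e-02 -1.000e-01 -3.001e+01]
[  0.46 -51.9  -13.1    0.6    1.87   0.96]
```

```bash
python3 -m jog '[[0.0,[0,0,0],[0,0,6]],[0.0,[0,0,0],[0,0,12]],[0.0,[0,0,0],[0,0,12]]]'; python3 - <<'E'
from h import *
goto([.527,.1152,.048],np.radians(0))
print(env.state()["joint_efforts"].round(2))
E
```

```text
time_s: 20.4
ee_pos: [0.5279, 0.1153, 0.0464]
eef_rot: [-3.141, -0.002, -0.733]
force: [6.2, -1.3, -3.4]
opening: 0.0238
t 20.4 pos [0.5279 0.1153 0.0464] rot [-3.1406e+00 -1.6000e-03 -7.3340e-01] q6 0.928 F [ 6.2 -1.3 -3.4] T [-0.34 -1.21  0.5 ] open 0.0238
shift mm [-0.6  0.7 -1.6] turn deg [-2.000e-02 -1.100e-01 -4.202e+01]
[  0.36 -52.28 -13.06   0.89   1.88   1.44]
```

```bash
python3 -m jog '[[0.0,[0,0,0],[0,0,5]],[0.0,[0,0,0],[0,0,10]],[0.0,[0,0,0],[0,0,10]]]'; python3 - <<'E'
from h import *
goto([.527,.1152,.048],np.radians(0))
print(env.state()["joint_efforts"].round(2))
p,D=env.capture("wrist"); cv2.imwrite("pics/w14.png",p)
E
```

```text
time_s: 20.7
ee_pos: [0.5279, 0.1152, 0.0463]
eef_rot: [-3.141, -0.002, -0.906]
force: [6.1, -0.4, -3.2]
opening: 0.0237
t 20.7 pos [0.5279 0.1152 0.0463] rot [-3.1406e+00 -1.6000e-03 -9.0630e-01] q6 1.101 F [ 6.1 -0.4 -3.2] T [-0.35 -1.09  0.9 ] open 0.0237
shift mm [-0.5  0.7 -1.7] turn deg [-1.000e-02 -1.100e-01 -5.193e+01]
[  0.09 -52.6  -13.03   1.22   1.85   1.7 ]
```

View pics/w14.png

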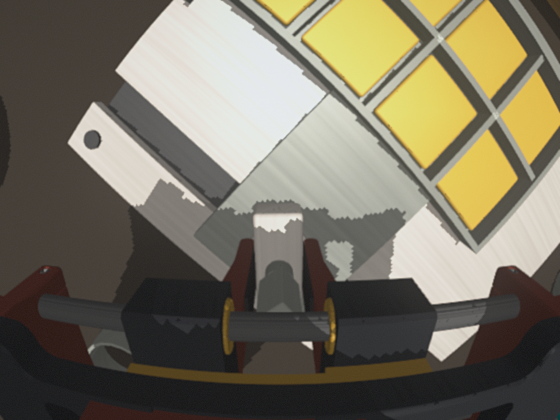

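```bash
python3 -m jog '[[0.0,[0,0,0],[0,0,5]],[0.0,[0,0,0],[0,0,10]],[0.0,[0,0,0],[0,0,10]],[0.0,[0,0,0],[0,0,10]]]'; python3 - <<'E'
from h import *
goto([.527,.1152,.048],np.radians(0))
print(env.state()["joint_efforts"].round(2))
E
```

```text
time_s: 21.15
ee_pos: [0.5279, 0.1151, 0.0462]
eef_rot: [-3.141, -0.001, -1.078]
force: [5.2, -0.3, -4.0]
opening: 0.0235
t 21.15 pos [0.5279 0.1151 0.0462] rot [-3.1405e+00 -1.4000e-03 -1.0784e+00] q6 1.273 F [ 5.2 -0.3 -4. ] T [-0.3  -1.04  1.19] open 0.0235
shift mm [-0.5  0.7 -1.8] turn deg [-1.000e-02 -1.100e-01 -6.179e+01]
[ 5.000e-02 -5.283e+01 -1.301e+01  1.390e+00  1.810e+00  1.200e+00]
```

```bash
python3 -m jog '[[0.0,[0,0,0],[0,0,7]],[0.0,[0,0,0],[0,0,14]],[0.0,[0,0,0],[0,0,14]],[0.0,[0,0,0],[0,0,14]]]'; python3 - <<'E'
from h import *
goto([.527,.1152,.048],np.radians(0))
print(env.state()["joint_efforts"].round(2))
p,D=env.capture("wrist"); cv2.imwrite("pics/w15.png",p)
E
```

```text
time_s: 21.55
ee_pos: [0.5282, 0.1152, 0.0463]
eef_rot: [-3.139, -0.001, -1.323]
force: [7.3, -1.5, -6.3]
opening: 0.024
t 21.55 pos [0.5282 0.1152 0.0463] rot [-3.1395e+00 -1.0000e-03 -1.3233e+00] q6 1.518 F [ 7.3 -1.5 -6.3] T [-0.18 -1.22  0.94] open 0.024
shift mm [-0.3  1.2 -1.7] turn deg [-7.000e-02 -1.300e-01 -7.582e+01]
[  0.57 -53.25 -12.58   1.16   2.09   1.02]
```

View pics/w15.png

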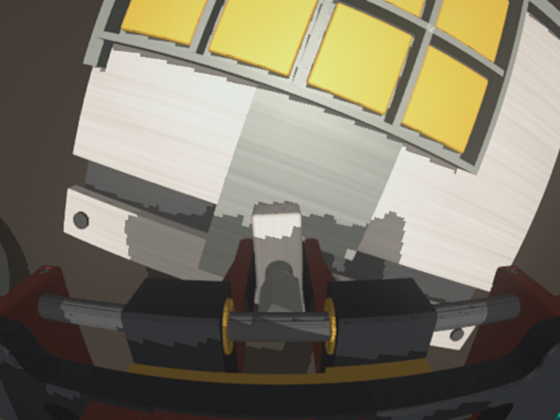

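The torque levelled at about 1.2 N m and the bar began to slip in the pads, so the nut is tight. I'll release and look.

```bash
python3 -m jog '[[0.03,[0,0,0],[0,0,-3]],[0.05,[0,0,0],[0,0,-3]],[0.06,[0,0,0],[0,0,-3]],[0.06,[0,0,0],[0,0,-3]],[0.06,[0,0,-0.03],[0,0,-3]],[0.06,[0,0,-0.07],[0,0,-3]],[0.06,[0,0,-0.11],[0,0,-3]],[0.06,[0,0,-0.13],[0,0,-3]],[0.06,[0,0,-0.13],[0,0,-3]]]' 45; python3 - <<'E'
from h import *
import pickle
c=env.camera_params("wrist");p,D=env.capture("wrist"); cv2.imwrite("pics/w16.png",p);np.save("w16D.npy",D)
pickle.dump(c,open("w16.pkl","wb"))
goto([.527,.1152,.1],0)
cv2.imwrite("pics/w16c.png",cv2.resize(p[150:270,210:350],None,fx=5,fy=5,interpolation=cv2.INTER_CUBIC))
E
```

```text
time_s: 22.5
ee_pos: [0.5287, 0.1157, 0.1793]
eef_rot: [-3.136, -0.0, -1.279]
force: [-0.8, -0.7, -0.6]
opening: 0.06
t 22.55 pos [0.5275 0.1154 0.1773] rot [-3.1391e+00 -2.0000e-04 -1.2786e+00] q6 1.472 F [-0.4  0.1 -0.3] T [-0.06  0.2  -0.03] open 0.0603
shift mm [ 0.   0.7 77.3] turn deg [ -0.12  -0.1  -73.26]
```

View pics/w16.png

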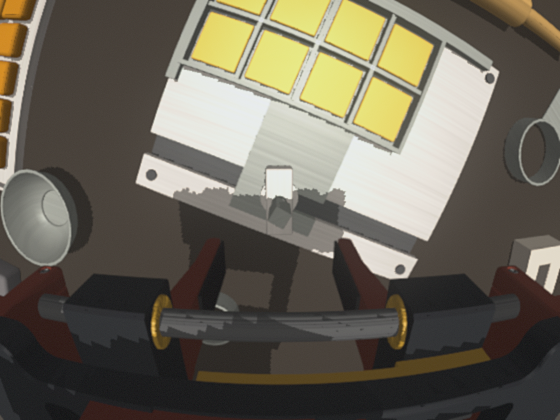

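View pics/w16c.png

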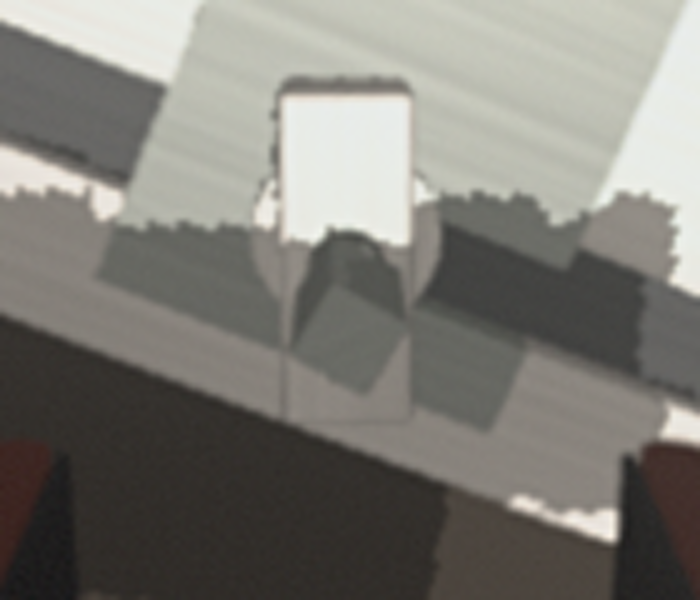

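```bash
python3 - <<'E'
from h import *
import pickle
c=pickle.load(open("w16.pkl","rb"));D=np.load("w16D.npy")
f=lambda x,y:(210+(x+.5)/5-.5,150+(y+.5)/5-.5)
a=lambda x,y,z:atz("wrist",*f(x,y),z,c)
q=np.array([a(335,287,.105),a(412,325,.105),a(365,395,.105),a(292,352,.105)]);print("tang",q.mean(0).round(4),[np.linalg.norm(q[i]-q[i-1]).round(4) for i in range(4)])
for i in range(4):
    d=q[(i+1)%4]-q[i];print(np.degrees(np.arctan2(d[1],d[0])).round(1))
B=np.array([a(280,92,.064),a(412,92,.064),a(410,422,.064),a(285,422,.064)])
for i in range(4):
    d=B[(i+1)%4]-B[i];print("bar",np.linalg.norm(d).round(4),np.degrees(np.arctan2(d[1],d[0])).round(1))
print("bar c",B.mean(0).round(4))
for n,P,z in [("lug corner -x+y",(97,276),.037),("lug corner -x-y",(490,432),.037),("slot +x side",(160,90),.027)]: print(n,a(*P,z).round(4))
for (x,y) in ((350,150),(345,345),(330,410),(200,120)):
    u,v=f(x,y); u,v=round(u),round(v); o,d=ray("wrist",u,v,c); d=d/ -(c["view"][:3,:3]@d)[2]; print((x,y),(o+d*D[v,u]).round(4))
E
```

```text
tang [0.5275 0.1147 0.105 ] [np.float64(0.0123), np.float64(0.0131), np.float64(0.0134), np.float64(0.0132)]
-100.5
164.6
74.7
-15.8
bar 0.0227 -73.3
bar 0.0605 -163.0
bar 0.0227 106.7
bar 0.0605 16.9
bar c [0.5284 0.1156 0.064 ]
lug corner -x+y [0.5045 0.1594 0.037 ]
lug corner -x-y [0.4956 0.0757 0.037 ]
slot +x side [0.5416 0.1577 0.027 ]
(350, 150) [0.547  0.1202 0.061 ]
(345, 345) [0.5257 0.1148 0.1032]
(330, 410) [0.4995 0.1097 0.0611]
(200, 120) [0.5393 0.1478 0.0347]
```

```bash
python3 -m jog '[[0.06,[-0.1,0.1,-0.05],[0,0,0]],[0.06,[-0.2,0.15,-0.08],[0,0,0]],[0.06,[-0.25,0.15,-0.08],[0,0,0]],[0.06,[-0.25,0.15,-0.08],[0,0,0]],[0.06,[-0.25,0.15,-0.08],[0,0,0]],[0.06,[-0.25,0.15,-0.08],[0,0,0]],[0.06,[-0.25,0.15,-0.08],[0,0,0]],[0.06,[-0.25,0.15,-0.08],[0,0,0]],[0.06,[-0.25,0.15,-0.08],[0,0,0]]]'; python3 - <<'E'
from h import *
goto([.527,.1152,.1],0)
p,D=env.capture("top"); cv2.imwrite("pics/t17.png",p)
a=cv2.imread("pics/top0.png")
cv2.imwrite("pics/t17c.png",np.vstack([cv2.resize(x[80:220,150:330],None,fx=3.9,fy=2.1*1.0,interpolation=cv2.INTER_CUBIC) for x in (a,p)]))
d=cv2.absdiff(cv2.cvtColor(a,6),cv2.cvtColor(p,6));cv2.imwrite("pics/diff17.png",d)
for t in("notch","tang","nut_bar","bowl","cutter","spatula","press","entry"):
    for r in env.pinpoint("top",t)[:4]: print(t,r["score"],np.round(r["uv"],1))
E
```

```text
time_s: 23.45
ee_pos: [0.3113, 0.3105, 0.2549]
eef_rot: [3.139, -0.001, -1.279]
force: [-0.4, -0.6, -0.4]
opening: 0.0601
t 23.45 pos [0.3113 0.3105 0.2549] rot [ 3.1394e+00 -1.5000e-03 -1.2788e+00] q6 2.036 F [-0.4 -0.6 -0.4] T [-0.04  0.14 -0.02] open 0.0601
shift mm [ 248.9 -150.7  154.9] turn deg [ 1.600e-01  1.000e-02 -7.327e+01]
notch 0.83 [222.4 180.2]
tang 0.76 [227.5 177.1]
tang 0.68 [388.6 243.8]
tang 0.6 [419.7 294.6]
tang 0.59 [445.3 176.8]
nut_bar 0.8 [415.  292.7]
nut_bar 0.71 [227.6 184.8]
nut_bar 0.66 [381.9 247.9]
nut_bar 0.63 [445.3 178.6]
cutter 0.66 [210.2 259.5]
spatula 0.56 [405.7 123.1]
press 0.62 [322.5 247.7]
entry 0.7 [271.8 188.5]
```

View pics/t17c.png

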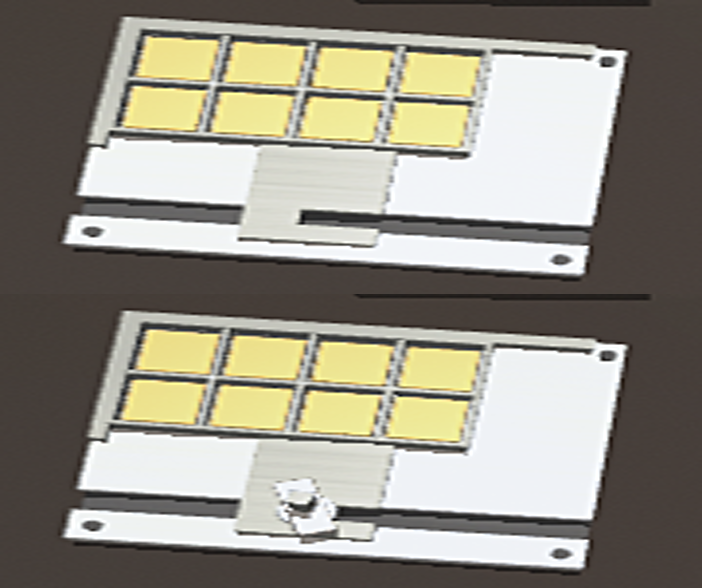

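View pics/t17.png

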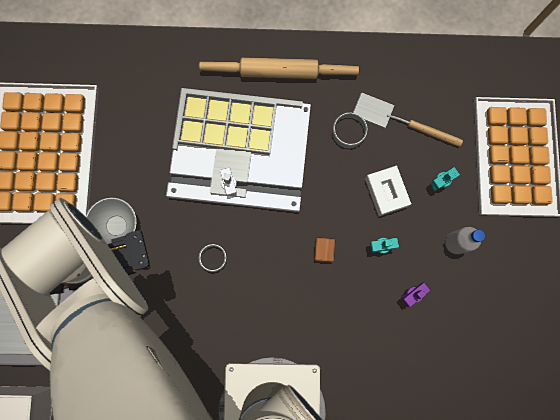

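View pics/diff17.png

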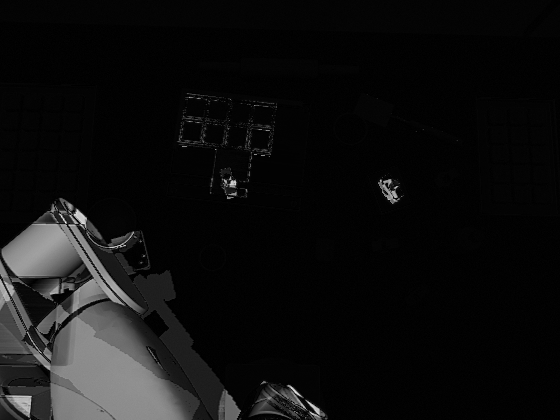

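```bash
python3 - <<'E'
import numpy as np,cv2
u=np.array([.0903,.9959]);n=np.array([.9959,-.0903])
t=np.array([.5275,.1147]);b=np.array([.5284,.1156])
for nm,cm,cp in (("before",[.494,.0713],[.5017,.1556]),("after",[.4956,.0757],[.5045,.1594])):
    cm=np.array(cm);cp=np.array(cp)
    print(nm,"home s from -y corner",cm@u+.043,"from +y corner",cp@u-.042,"perp",cm@n,cp@n)
print("tang s",t@u,"bar s",b@u,"perp",t@n,b@n)
a=cv2.imread("pics/top0.png",0).astype(np.float32);p=cv2.imread("pics/t17.png",0).astype(np.float32)
for r in ((88,155,176,278),(94,150,182,270)):
    w=(slice(r[0],r[1]),slice(r[2],r[3]));print(cv2.phaseCorrelate(a[w],p[w],cv2.createHanningWindow(a[w].shape[::-1],cv2.CV_32F)))
E
```

```text
before home s from -y corner 0.15861587 from +y corner 0.15826554999999998 perp 0.48553620999999997 0.48559235000000006
after home s from -y corner 0.16314231 from +y corner 0.16230280999999996 perp 0.48673233 0.48803772999999995
tang s 0.16186298 bar s 0.16284056 perp 0.51497984 0.51579488
((0.031980134632483725, -0.29895177520424454), 0.9724145217687504)
((0.025414708627714333, -0.2669547503874625), 0.97720855500963)
```

```bash
python3 -c "
from bench import env
print(env.close_job()); print(env.state()['time_s'])"
```

```text
the job is handed in; nothing more can be done
None
the job is handed in; nothing more can be done
```

The frame is clamped to the board and I handed the job in at about 23.5 s; the hand-in gives no verdict.

**What I did:** I took the steel bolt from the white stand and lowered its head lengthwise into the slot. I turned it clockwise about 91° and slid it along the slot until the shank pressed against the notch's closed end (about 5 N). I then gripped the bar nut and turned it clockwise about 170°. The torque rose to 1.2 N m and the bar began to slip in the pads, so I took it as tight. I let go and moved the arm clear.

**Last checks:**
- **Position:** The bolt stands upright, about 1 mm from the notch's home point as worked out from the lug's corners.
- **Squareness:** The bolt reads about 9–10° past square. That is more than the stated 6° stop, but inside the 17° limit; my measurement is good to about 3°.
- **Nut:** The clamp force itself was not measured, only inferred from the torque. The nut turned further than the 1.4 to 2.4 rad given (about 2.9 rad after allowing for the bolt's own turn).
- **Frame:** It appears to have shifted about 2–4 mm along the slot, within the 10 mm limit. The checks disagree: the wrist camera gave about 4 mm and the overhead picture about 1 pixel (2–3 mm). An image correlation gave almost nothing, probably because the fixed stops dominated it.
- **Other things:** Comparing overhead pictures from before and after, I saw no movement of the other things. The arm hid part of the bowl in the last one.

My first move was mistakenly written in millimetres instead of metres. It was clipped to 50 mm and did no harm.

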